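# Set out pipes and couplings in the gluing jig

### The job

Set up the gluing jig for the next pipe job: with the hold-down bar swung back, lay every pipe offcut that is on the bench in the saddle cut for its size, down in both notches and roughly centred end to end, and then swing the bar fully down over them. Set every coupling that is there on the sloping ledge of the saddle of its size, about in the middle; the couplings may go on at any time. Leave the tin, the bottle, the tape measure and the elbow where they are.

Things in the scene. Friction and masses are not known exactly. Their poses are not given: they have to be found in the camera images.
- jig: Gluing jig, fixed to the bench: plywood board 300 mm (x) by 335 mm (y), 18 mm thick, carrying three pipe saddles at 95 mm pitch along y and a hold-down bar. Origin on the bench under the middle saddle; x away from the robot, along the pipes in the saddles, y left, z up. The bar hinge axis runs along y at x = 55, z = 138 mm, on two posts at y = -148 and 148 mm, 148 mm high.
- hold_bar (a joint): Angle q of the hold-down bar, rad: 0 = fully down over the pipes, on its stop, 2 mm above their tops; grows as it swings up and back to the rear stop at 2.75. Starts anywhere. Bar axis at x = 55 - 62 cos q, z = 138 + 62 sin q (mm, jig frame). Stiff hinge: stays where left, 3 to 6 N moves it. Past 2.6 it clears pipes lowered in from above; a pipe not down in its own saddle blocks it.
- bar_grip (a point): Middle of the black rubber sleeve, 16 mm in diameter and 48 mm long, on the right-hand end of the hold-down bar (jig y = -182 mm), outside the arm and the hinge post; it lies along the jig's y, swings with the bar, and nothing is near below it.
- saddle_small: Saddle for the small pipe, fixed; the saddles' order left to right varies. Two dark upright plates, 14 mm thick, 80 mm wide (y), at x = -45 and 45 mm, with 90 degree V notches 34 mm wide and 17 mm deep in the top (115 mm above the bench), and a sloping aluminium ledge on the robot's side. Origin midway between the plates, 18 mm above the bench; axes as the jig's.
- seat_small (a point): Where the centre of the small pipe lies when it rests in both notches of its saddle: midway between the two plates, 116.7 mm above the bench. x along the notches (the jig's x), z up.
- ledge_small (a point): Middle of the upper face of the small saddle's ledge, 125 mm on the robot's side of the seat, 60 mm above the bench. 76 mm deep (x) by 84 mm wide (y), sloping down towards the robot at 15 degrees; z is its normal, x points up the slope. A lip 8 mm high runs along the lower edge, 38 mm from here; other edges open.
- pipe_small: The small pipe offcut, pale PVC, round, 26.7 mm in outer diameter, 160 mm long, 50 g or so. Origin at its centre, x along the pipe. Starts lying on the bench. Not present in every run (None from the start).
- coupling_small: The small coupling, a white PVC sleeve open at both ends that fits the small pipe: 34 mm in outer diameter, 27.3 mm in bore, 48 mm long. Origin at its centre, z along its axis. Starts standing on end on the bench. Not present in every run (None from the start).
- saddle_medium: Saddle for the medium pipe, fixed; the saddles' order left to right varies. Two dark upright plates, 14 mm thick, 80 mm wide (y), at x = -45 and 45 mm, with 90 degree V notches 42 mm wide and 21 mm deep in the top (111 mm above the bench), and a sloping aluminium ledge on the robot's side. Origin midway between the plates, 18 mm above the bench; axes as the jig's.
- seat_medium (a point): Where the centre of the medium pipe lies when it rests in both notches of its saddle: midway between the two plates, 113.2 mm above the bench. x along the notches (the jig's x), z up.
- ledge_medium (a point): Middle of the upper face of the medium saddle's ledge, 125 mm on the robot's side of the seat, 60 mm above the bench. 76 mm deep (x) by 84 mm wide (y), sloping down towards the robot at 15 degrees; z is its normal, x points up the slope. A lip 8 mm high runs along the lower edge, 38 mm from here; other edges open.
- pipe_medium: The medium pipe offcut, pale PVC, round, 33.5 mm in outer diameter, 160 mm long, 70 g or so. Origin at its centre, x along the pipe. Starts lying on the bench. Not present in every run (None from the start).
- coupling_medium: The medium coupling, a white PVC sleeve open at both ends that fits the medium pipe: 42 mm in outer diameter, 34.1 mm in bore, 56 mm long. Origin at its centre, z along its axis. Starts standing on end on the bench. Not present in every run (None from the start).
- saddle_large: Saddle for the large pipe, fixed; the saddles' order left to right varies. Two dark upright plates, 14 mm thick, 80 mm wide (y), at x = -45 and 45 mm, with 90 degree V notches 61 mm wide and 31 mm deep in the top (102 mm above the bench), and a sloping aluminium ledge on the robot's side. Origin midway between the plates, 18 mm above the bench; axes as the jig's.
- seat_large (a point): Where the centre of the large pipe lies when it rests in both notches of its saddle: midway between the two plates, 105.8 mm above the bench. x along the notches (the jig's x), z up.
- ledge_large (a point): Middle of the upper face of the large saddle's ledge, 125 mm on the robot's side of the seat, 60 mm above the bench. 76 mm deep (x) by 84 mm wide (y), sloping down towards the robot at 15 degrees; z is its normal, x points up the slope. A lip 8 mm high runs along the lower edge, 38 mm from here; other edges open.
- pipe_large: The large pipe offcut, pale PVC, round, 48.3 mm in outer diameter, 160 mm long, 120 g or so. Origin at its centre, x along the pipe. Starts lying on the bench. Not present in every run (None from the start).
- coupling_large: The large coupling, a white PVC sleeve open at both ends that fits the large pipe: 58 mm in outer diameter, 48.9 mm in bore, 66 mm long. Origin at its centre, z along its axis. Starts standing on end on the bench. Not present in every run (None from the start).
- cement_tin: Bystander: round tin of solvent cement, 72 mm in diameter, 85 mm high; origin under its centre.
- primer_bottle: Bystander: white bottle of primer, 56 mm in diameter, 104 mm high; origin under its centre.
- tape_measure: Bystander: black and yellow tape measure, 68 x 36 mm, 62 mm high; origin under its centre.
- elbow: Bystander: white PVC elbow lying on the bench, legs 55 mm long, 42 mm in diameter; origin at the bench under its corner.

How it is judged:
On the way, in this order (a step that is already met when the one before it is completed fails the run):
1. every pipe present lies in both notches of its own saddle, with the hold-down bar still up (x of pipe_small in the frame of seat_small between -0.025 and 0.025 m and y of pipe_small in the frame of seat_small between -0.006 and 0.006 m and z of pipe_small in the frame of seat_small between -0.006 and 0.006 m and angle between the x axis of pipe_small and the x axis of seat_small, either way round below 0.07 rad and x of pipe_medium in the frame of seat_medium between -0.025 and 0.025 m and y of pipe_medium in the frame of seat_medium between -0.006 and 0.006 m and z of pipe_medium in the frame of seat_medium between -0.006 and 0.006 m and angle between the x axis of pipe_medium and the x axis of seat_medium, either way round below 0.07 rad and x of pipe_large in the frame of seat_large between -0.025 and 0.025 m and y of pipe_large in the frame of seat_large between -0.006 and 0.006 m and z of pipe_large in the frame of seat_large between -0.006 and 0.006 m and angle between the x axis of pipe_large and the x axis of seat_large, either way round below 0.07 rad and value of joint hold_bar above 1 rad), for 0.2 s.
2. the hold-down bar is fully down (value of joint hold_bar below 0.06 rad), for 0.2 s.
At the end, for the whole second after the job is handed in: Each pipe present rests in both notches of its saddle (centre within 25 mm along, 6 mm across and in height; in line within 0.07 rad); each coupling present rests, standing or lying, on its ledge (centre within 26 mm along the slope, 28 mm across); the bar is down (under 0.06 rad); all at rest (x of pipe_small in the frame of seat_small between -0.025 and 0.025 m and y of pipe_small in the frame of seat_small between -0.006 and 0.006 m and z of pipe_small in the frame of seat_small between -0.006 and 0.006 m and angle between the x axis of pipe_small and the x axis of seat_small, either way round below 0.07 rad and x of pipe_medium in the frame of seat_medium between -0.025 and 0.025 m and y of pipe_medium in the frame of seat_medium between -0.006 and 0.006 m and z of pipe_medium in the frame of seat_medium between -0.006 and 0.006 m and angle between the x axis of pipe_medium and the x axis of seat_medium, either way round below 0.07 rad and x of pipe_large in the frame of seat_large between -0.025 and 0.025 m and y of pipe_large in the frame of seat_large between -0.006 and 0.006 m and z of pipe_large in the frame of seat_large between -0.006 and 0.006 m and angle between the x axis of pipe_large and the x axis of seat_large, either way round below 0.07 rad and linear speed of each of pipe_small, pipe_medium, pipe_large, coupling_small, coupling_medium, coupling_large below 0.02 m/s and x of coupling_small in the frame of ledge_small between -0.026 and 0.026 m and y of coupling_small in the frame of ledge_small between -0.028 and 0.028 m and z of coupling_small in the frame of ledge_small between 0.012 and 0.029 m and x of coupling_medium in the frame of ledge_medium between -0.026 and 0.026 m and y of coupling_medium in the frame of ledge_medium between -0.028 and 0.028 m and z of coupling_medium in the frame of ledge_medium between 0.016 and 0.033 m and x of coupling_large in the frame of ledge_large between -0.026 and 0.026 m and y of coupling_large in the frame of ledge_large between -0.028 and 0.028 m and z of coupling_large in the frame of ledge_large between 0.024 and 0.038 m and value of joint hold_bar below 0.06 rad); the robot touches nothing.
It fails at once if the cement tin is pushed more than 30 mm from its place (distance of cement_tin from where it was at the start of the episode above 0.03 m).
It fails at once if the primer bottle is pushed more than 30 mm from its place (distance of primer_bottle from where it was at the start of the episode above 0.03 m).
It fails at once if the tape measure is pushed more than 30 mm from its place (distance of tape_measure from where it was at the start of the episode above 0.03 m).
It fails at once if the elbow is pushed more than 30 mm from its place (distance of elbow from where it was at the start of the episode above 0.03 m).
Of pipe_small, pipe_medium, pipe_large only 2 to 3 are there at a start; the rules pass over those that are not, and their reading is None.
Of coupling_small, coupling_medium, coupling_large only 2 to 3 are there at a start; the rules pass over those that are not, and their reading is None.
At some moment in a run one of pipe_small, pipe_medium, pipe_large, coupling_small, coupling_medium, coupling_large may be knocked a few centimetres aside while the robot is not near it.
Once in a run the grip may slacken for a moment while it holds something.
It also fails if it takes over 210 s, if anything falls off the work surface, if the arm or the gripper's body presses on something with over 40 N, if the wrist force passes 120 N, or if a joint passes its speed limit or range.

### The arm

A 6-joint arm with a two-finger parallel gripper is mounted at the origin on the work surface. World frame = base frame: x ahead of the robot, y to its left, z up, the work surface at z = 0. Lengths are in m, angles in rad, forces in N, time in s.
With the tool pointing down it reaches from about 0.375 to 0.9 m from the base axis. Payload 3.1 kg.
Tool frame: the origin (TCP) lies at the very end of the fingers, on their centre line; the grasp point (between the pads) lies 19 mm behind it (tcp_to_grasp is the distance from the TCP to the grasp point, in m); z points along the fingers, y is the direction in which the jaws open and shut (so a half turn about z gives the same grasp; the last joint's range is limited). The gripper opens to 85 mm and grips with 20 to 120 N. Pads are 22 mm wide; open, the fingers measure 114 mm over their backs; the gripper's body (76 mm by 85 mm) begins 54 mm behind the grasp point. The pads swing forward as they close: fully open they stand 13 mm farther back than shut.
Start: joints at [-1.423, 0.527, 1.433, -0, 1.181, -0.178], TCP at [0.201, -0.592, 0.231] pointing down, gripper open.
Joint ranges: [-3.08, 3.08], [-0.75, 2.2], [0.22, 2.44], [-1.43, 4.57], [0, 2.65], [-2.85, 2.85]. Speed limits (rad/s): [2.79, 2.79, 3.14, 3.14, 3.14, 3.14].

### API

Orientations are given as a unit quaternion [x, y, z, w].
In Python, from station import sense, snapshot, camera_info, sign_off, tcp_to_grasp gives the robot as it stands.
- The arm moves only by the shell command python3 -m inch 'ROWS' [FORCE]. ROWS is JSON, a list of rows, each a list of 3 entries, a list of its own where there are three numbers: the closure, from -1 (fully open) to 1 (shut), so that 0 is half open, then the shift along the tool's x, y, z normalised to -1 to 1, where 1 is 10 cm, then the turn, a rotation vector about the tool's x, y, z normalised to -1 to 1, where 1 is 360 degrees. In form: [[jaw, [dx, dy, dz], [ax, ay, az]], ...]. A call has 1 to 20 rows; each row is the pose to reach, as a shift and turn from the pose commanded when the call began, along the tool's axes at that moment, turning the shorter way round; what a row does not reach only later rows make up. A row lasts 1/10 s, in which the tool goes at most 50 mm and 8.59 degrees, less where a joint would pass 70% of its speed; a pose out of reach is approached as far as the arm can. A call with a number of a shift or a turn outside -1 to 1 is refused whole. A call with a gripper value outside its range is refused whole. The fingers move at their own pace and stop on an object; FORCE is the grip in N (left out, the last holds). Time passes only in rows, so rows that repeat a pose let the fingers close. It gives the time, the measured TCP pose, the force and the opening at its end, in the units of the state.
- sense(): the state, without advancing time (a new reading comes with each control period).
- snapshot(name): name is "scene" or "top"; returns (picture, depth): 480x640x3 uint8, blue, green, red; 480x640 float32, m along the optical axis (not along the pixel's ray), 0 where there is no reading.
- camera_info(name): a dict with "K" (3x3 intrinsics, pixels), "origin" and "orientation" of the camera in the world. Camera axes: x right, y down, z forward; pixel columns grow to the right and rows downward; lengths in m; the calibration is good to about 2 mm. A picture is of the moment at which its call begins. camera_info takes no time and is no camera call.
- sign_off(): hands the job in, once; it reports no verdict.
The state is a dict: "t": time; "q": joint angles; "qd": joint speeds; "tau": joint torques, N m; "tcp_pos": TCP position; "tool_rot": TCP orientation; "force": force on the tool from outside, world axes, zero at the start; "ft_torque": the same for the moment, N m; "finger_gap": opening from 0.0 (shut) to 1.0 (fully open).
Only numpy, scipy, OpenCV 4.12 (cv2) and the standard library are available. Lean on these libraries where they do the work, as an engineer would, in place of code of your own. Each camera call takes 0.05 s, during which the arm holds its last target.

## Working session

There is one attempt and no reset: what is moved stays moved. The work goes in short steps, Python scripts to look and compute and a shell command to move; the robot and the scene stay as the last step left them, time stands still between calls to the robot, and variables do not carry over. Pictures are saved under pics/ and viewed, and the job is handed in when it is done.

```bash
ls; mkdir -p pics; python3 - <<'E'
from station import *
import cv2,numpy as np
print(sense()); print(tcp_to_grasp)
for n in("scene","top"):
    p,d=snapshot(n); cv2.imwrite(f"pics/{n}0.png",p); np.save(f"pics/{n}0.npy",d); print(n,camera_info(n))
E
```

```text
pics
{'t': 0.0, 'q': array([-1.42249478e+00,  5.28455199e-01,  1.43388353e+00, -2.39738545e-07,
        1.18138195e+00, -1.78475442e-01]), 'qd': array([ 0.00116679, -0.00128665, -0.00106086,  0.00044042,  0.00040859,
        0.00140672]), 'tau': array([ 3.65376463e-04, -4.42353272e+01, -1.78023952e+01, -3.65567812e-04,
        8.36570340e-03,  8.91216487e-07]), 'tcp_pos': array([ 0.20055739, -0.59120802,  0.23034631]), 'tool_rot': array([ 9.86681202e-01,  1.62662450e-01,  1.59412941e-05, -1.06389532e-03]), 'force': array([-0.12402387,  0.57680021, -0.40615914]), 'ft_torque': array([ 0.05012793,  0.01419267, -0.03688245]), 'finger_gap': 0.9982744279026339}
0.0187
scene {'K': array([[497.96192084,   0.        , 326.19735423],
       [  0.        , 497.96192084, 247.98928457],
       [  0.        ,   0.        ,   1.        ]]), 'origin': array([ 1.33173893, -0.6591818 ,  0.73466327]), 'orientation': array([ 0.79342667,  0.36351634, -0.19911592, -0.44573853])}
top {'K': array([[537.24919778,   0.        , 326.6119142 ],
       [  0.        , 537.24919778, 237.06034632],
       [  0.        ,   0.        ,   1.        ]]), 'origin': array([0.49242921, 0.02329401, 1.67738812]), 'orientation': array([ 0.71023542, -0.70328841,  0.0236484 , -0.01979433])}
```

View pics/scene0.png

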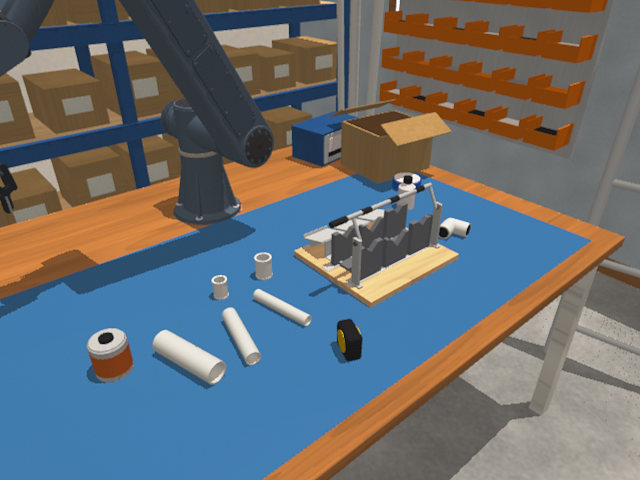

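View pics/top0.png

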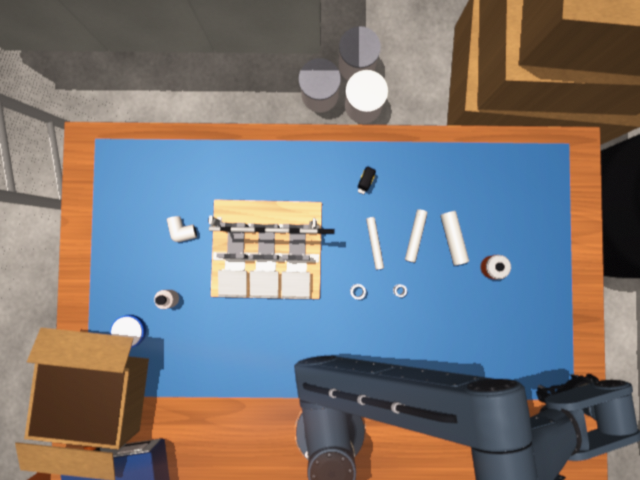

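Scene and top both show three pipes (top ≈ (375,243), (416,236), (454,238)), two couplings (358,292) and (400,291), the jig at ≈(267,250), the tin at (496,267), the tape at (367,180), the bottle at (166,299) and the elbow at (180,229). Now the measurements.

```bash
cat > h.py <<'E'
from station import *
import cv2,numpy as np
from scipy.spatial.transform import Rotation as R
def cam(n):
    c=camera_info(n); return c["K"],np.array(c["origin"]),R.from_quat(c["orientation"]).as_matrix()
def ray(n,u,v,z):
    K,o,M=cam(n); d=M@np.linalg.solve(K,[u,v,1.]); return o+d*(z-o[2])/d[2]
def proj(n,P):
    K,o,M=cam(n); p=(np.atleast_2d(P)-o)@M; q=p@K.T; return q[:,:2]/q[:,2:]
def cloud(n,d):
    K,o,M=cam(n); v,u=np.mgrid[:480,:640]
    p=np.stack([(u-K[0,2])/K[0,0]*d,(v-K[1,2])/K[1,1]*d,d],-1); return p@M.T+o
E
python3 - <<'E'
from h import *
p=cv2.imread("pics/top0.png"); d=np.load("pics/top0.npy"); C=cloud("top",d)
print("bench z",np.median(C[330:380,200:280,2]))
hsv=cv2.cvtColor(p,cv2.COLOR_BGR2HSV)
m=((hsv[...,1]<60)&(hsv[...,2]>120)).astype(np.uint8)*255
m[:, :330]=0; m[:150]=0; m[350:]=0; m[:,560:]=0
cs,_=cv2.findContours(m,cv2.RETR_EXTERNAL,cv2.CHAIN_APPROX_NONE)
for c in cs:
    if cv2.contourArea(c)<40: continue
    (u,v),(w,h),a=cv2.minAreaRect(c)
    mk=np.zeros((480,640),np.uint8); cv2.drawContours(mk,[c],-1,255,-1); z=C[mk>0][:,2]
    zt=np.percentile(z,90); 
    print(np.round([u,v,w,h,a],1),"ztop",round(zt,3), "pos",np.round(ray("top",u,v,zt/2),3), "size",np.round(np.array([w,h])/537.25*(1.677-zt/2),3))
big=cv2.resize(p[180:320,190:350],None,fx=5,fy=5,interpolation=cv2.INTER_CUBIC)[:600,:800]; cv2.imwrite("pics/topjig.png",big)
s=cv2.imread("pics/scene0.png"); cv2.imwrite("pics/scenejig.png",cv2.resize(s[160:310,280:480],None,fx=4,fy=4,interpolation=cv2.INTER_CUBIC))
E
```

```text
bench z 0.0001648340977501439
[399.8 290.3  12.7  12.   45. ] ztop 0.051 pos [ 0.433 -0.211  0.025] size [0.039 0.037]
[357.5 291.5  15.   15.   90. ] ztop 0.058 pos [ 0.428 -0.081  0.029] size [0.046 0.046]
[498.  266.5  23.   24.   90. ] ztop 0.085 pos [ 0.508 -0.508  0.043] size [0.07  0.073]
[374.7 242.8  52.8   8.8  79.5] ztop 0.031 pos [ 0.578 -0.134  0.015] size [0.163 0.027]
[454.4 237.9  53.9  16.   75.1] ztop 0.051 pos [ 0.596 -0.38   0.025] size [0.166 0.049]
[415.8 235.3  11.1  53.1  13.7] ztop 0.037 pos [ 0.603 -0.261  0.018] size [0.034 0.164]
```

View pics/topjig.png

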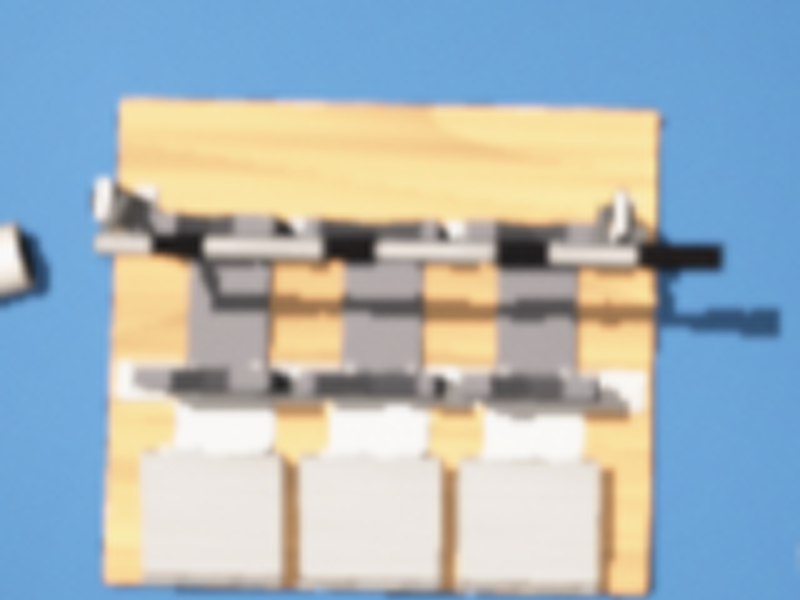

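View pics/scenejig.png

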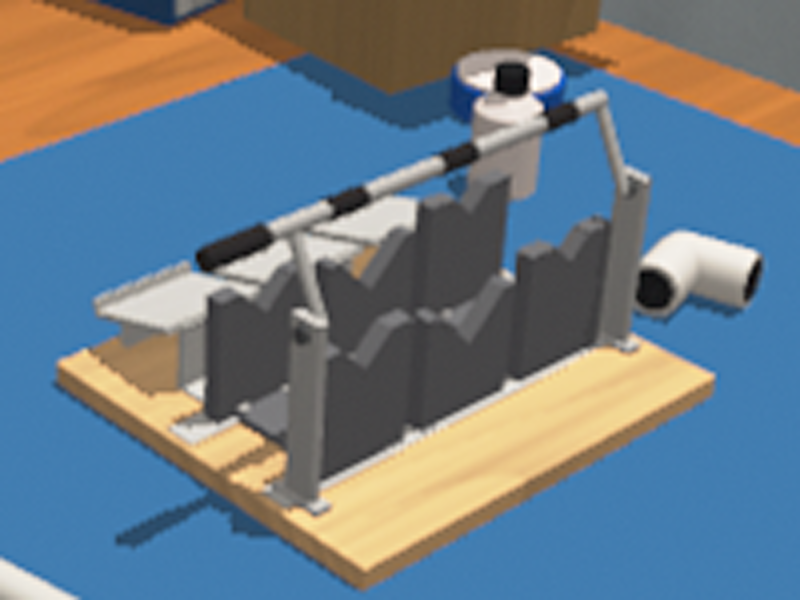

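```bash
python3 - <<'E'
from h import *
p=cv2.imread("pics/top0.png"); d=np.load("pics/top0.npy"); C=cloud("top",d)
# board corners
pts=np.array([[118,97],[659,109],[103,583],[652,594]])/5.0+[190,180]-0.4
W=[ray("top",u,v,.018) for u,v in pts]; print(np.round(W,3))
y=W[0]-W[1]; print("yaw",np.arctan2(-y[0],y[1]),np.linalg.norm(y)); x=W[0]-W[2]; print(np.arctan2(x[1],x[0]),np.linalg.norm(x))
hsv=cv2.cvtColor(p,cv2.COLOR_BGR2HSV)
# scene cloud: points heights 0.085..0.12
ds=np.load("pics/scene0.npy"); S=cloud("scene",ds); s=cv2.imread("pics/scene0.png")
# grid of max height for region, both clouds
for nm,X in(("top",C),("scene",S)):
    P=X.reshape(-1,3); P=P[(P[:,0]>.4)&(P[:,0]<.75)&(P[:,1]>0)&(P[:,1]<.4)&(P[:,2]>.095)&(P[:,2]<.122)]
    yb=np.arange(0.03,.37,.01)
    print(nm,len(P)); 
    for a in yb:
        q=P[(P[:,1]>=a)&(P[:,1]<a+.01)]
        if len(q): print(round(a,3),len(q),np.round([q[:,2].max(),q[:,0].min(),q[:,0].max()],3))
E
```

```text
[[0.709 0.368 0.018]
 [0.705 0.032 0.018]
 [0.409 0.37  0.018]
 [0.406 0.033 0.018]]
yaw -0.01192050075796402 0.3359557534345667
-0.008038256042178865 0.30032181699594046
top 590
0.05 1 [0.097 0.616 0.616]
0.06 7 [0.116 0.524 0.621]
0.07 28 [0.118 0.524 0.624]
0.08 32 [0.118 0.524 0.624]
0.09 30 [0.11  0.524 0.625]
0.1 7 [0.103 0.524 0.619]
0.11 21 [0.11  0.524 0.624]
0.12 32 [0.114 0.524 0.627]
0.13 37 [0.119 0.524 0.626]
0.14 19 [0.117 0.523 0.626]
0.16 31 [0.113 0.523 0.626]
0.17 19 [0.108 0.523 0.627]
0.18 3 [0.097 0.523 0.624]
0.22 16 [0.105 0.526 0.626]
0.23 30 [0.106 0.526 0.626]
0.24 9 [0.103 0.526 0.626]
0.25 20 [0.12  0.525 0.627]
0.26 36 [0.121 0.525 0.628]
0.27 33 [0.12  0.525 0.627]
0.28 30 [0.118 0.525 0.628]
0.29 27 [0.109 0.525 0.629]
0.3 36 [0.117 0.525 0.628]
0.31 31 [0.12  0.525 0.627]
0.32 30 [0.121 0.525 0.627]
0.33 22 [0.119 0.527 0.626]
0.34 3 [0.116 0.621 0.642]
scene 1044
0.04 41 [0.122 0.619 0.644]
0.05 50 [0.121 0.616 0.645]
0.06 24 [0.112 0.525 0.54 ]
0.07 46 [0.114 0.523 0.629]
0.08 42 [0.114 0.524 0.628]
0.09 18 [0.108 0.535 0.628]
0.1 1 [0.095 0.537 0.537]
0.11 45 [0.107 0.525 0.628]
0.12 73 [0.114 0.522 0.629]
0.13 42 [0.114 0.523 0.63 ]
0.14 24 [0.114 0.526 0.631]
0.15 6 [0.104 0.623 0.63 ]
0.16 42 [0.107 0.525 0.632]
0.17 13 [0.103 0.526 0.627]
0.21 1 [0.095 0.621 0.621]
0.22 31 [0.104 0.527 0.631]
0.23 38 [0.106 0.524 0.63 ]
0.24 7 [0.103 0.536 0.628]
0.25 62 [0.118 0.526 0.632]
0.26 59 [0.117 0.523 0.63 ]
0.27 50 [0.118 0.523 0.632]
0.28 30 [0.116 0.526 0.633]
0.29 18 [0.108 0.533 0.632]
0.3 59 [0.115 0.526 0.631]
0.31 57 [0.118 0.524 0.632]
0.32 48 [0.118 0.523 0.634]
0.33 37 [0.119 0.525 0.633]
0.34 74 [0.121 0.62  0.648]
0.35 6 [0.121 0.629 0.646]
```

Saddle order from the plate-top heights (depth): medium at right (y≈.105), large in the middle, small at left (y≈.295). Plates are centred at x≈.577. Next: pipe axes, bar angle, and bystanders.

```bash
cat >> h.py <<'E'
JO=np.array([.577,.2008]);JY=-.010
def jig(x,y): c,s=np.cos(JY),np.sin(JY); return JO+np.array([c*x-s*y,s*x+c*y])
def objs(verbose=True,tag=None):
    p,d=snapshot("top"); 
    if tag: cv2.imwrite(f"pics/{tag}.png",p)
    C=cloud("top",d); hsv=cv2.cvtColor(p,cv2.COLOR_BGR2HSV)
    m=((hsv[...,1]<60)&(hsv[...,2]>120)).astype(np.uint8)*255
    m[:,:330]=0;m[:150]=0;m[350:]=0;m[:,560:]=0
    cs,_=cv2.findContours(m,cv2.RETR_EXTERNAL,cv2.CHAIN_APPROX_NONE)
    for c in cs:
        if cv2.contourArea(c)<40: continue
        b=cv2.boxPoints(cv2.minAreaRect(c)); mk=np.zeros((480,640),np.uint8); cv2.drawContours(mk,[c],-1,255,-1)
        zt=np.percentile(C[mk>0][:,2],90)
        B=np.array([ray("top",u,v,zt/2) for u,v in b]); ce=B.mean(0)
        e1,e2=B[1]-B[0],B[2]-B[1]; l1,l2=np.linalg.norm(e1),np.linalg.norm(e2); e=e1 if l1>l2 else e2
        e=e*np.sign(e[0]); print("ctr",np.round(ce[:2],4),"ztop",round(zt,3),"size",np.round(sorted((l1,l2)),3),"yaw",round(np.arctan2(e[1],e[0]),3))
def go(pos,yaw=JY,tilt=0.):
    """shift/turn in row units from current pose to target; tilt: tool tip leaning to +x (rad)"""
    s=sense(); P=s["tcp_pos"]; M=R.from_quat(s["tool_rot"])
    T=R.from_euler("z",yaw)*R.from_euler("y",-tilt)*R.from_euler("x",np.pi)
    rv=(M.inv()*T).as_rotvec()/(2*np.pi); sh=M.inv().apply(np.array(pos)-P)/.1
    print("t",round(s["t"],1),"tcp",np.round(P,4),"F",np.round(s["force"],1),"gap",round(s["finger_gap"],3),"q",np.round(s["q"],2))
    print("shift",np.round(sh,3),"turn",np.round(rv,4))
E
python3 - <<'E'
from h import *
objs()
p=cv2.imread("pics/top0.png"); d=np.load("pics/top0.npy"); C=cloud("top",d)
print("sleeve top",np.round(C[230:234,322:333].reshape(-1,3)[::6],3))
a=[ray("top",326,231.4,z) for z in(.16,.18,.2)]; b=[ray("scene",338.5,221.5,z) for z in(.16,.18,.2)]; print(np.round(a,3),np.round(b,3))
print("tape",ray("top",367,180,.062),"bottle",ray("top",166,299,.104),"elbow",ray("top",181,230,.04))
print([jig(55,0)/1000 for _ in[0]],jig(.055,-.182),jig(0,-.095),jig(0,.095),jig(-.125,-.095),jig(-.125,.095))
go([.55,.012,.25])
E
```

```text
ctr [ 0.4331 -0.2109] ztop 0.052 size [0.037 0.039] yaw 0.793
ctr [ 0.4282 -0.0812] ztop 0.058 size [0.046 0.046] yaw -1.561
ctr [ 0.5085 -0.5075] ztop 0.086 size [0.07  0.073] yaw -1.561
ctr [ 0.5787 -0.1345] ztop 0.03 size [0.027 0.164] yaw 0.188
ctr [ 0.5958 -0.3795] ztop 0.051 size [0.05  0.166] yaw 0.256
ctr [ 0.6029 -0.2615] ztop 0.037 size [0.034 0.165] yaw -0.238
sleeve top [[0.603 0.029 0.202]
 [0.603 0.012 0.199]
 [0.6   0.026 0.199]
 [0.6   0.009 0.197]
 [0.597 0.023 0.202]
 [0.597 0.007 0.204]
 [0.595 0.02  0.193]
 [0.595 0.004 0.197]]
[[0.602 0.017 0.16 ]
 [0.6   0.017 0.18 ]
 [0.599 0.018 0.2  ]] [[0.556 0.061 0.16 ]
 [0.583 0.036 0.18 ]
 [0.61  0.011 0.2  ]]
tape [ 0.76650343 -0.10587924  0.062     ] bottle [0.40411217 0.48057191 0.104     ] elbow [0.61034914 0.45934167 0.04      ]
[array([ 0.05557425, -0.00034919])] [0.63017728 0.01825911] [0.57605002 0.10580475] [0.57794998 0.29579525] [0.45105627 0.10705473] [0.45295623 0.29704523]
t 0.1 tcp [ 0.2006 -0.5914  0.2306] F [ 0.1 -0.2  0.5] gap 1.006 q [-1.42  0.53  1.43 -0.    1.18 -0.18]
shift [ 5.246 -4.593 -0.185] turn [-0.0003 -0.      0.0536]
```

Small and medium couplings are present (sizes .037/.046) and the bar is at q≈1.05 with its sleeve at (.599,.018,.193). I'll swing it back first with closed fingers.

```bash
python3 -m inch '[[1,[0.3,-0.26,-0.03],[0,0,0.018]],[1,[0.6,-0.52,-0.06],[0,0,0.036]],[1,[0.95,-0.83,-0.1],[0,0,0.0536]],[1,[0.95,-0.83,-0.1],[0,0,0.0536]],[1,[0.95,-0.83,-0.1],[0,0,0.0536]]]' 30; python3 -c "
from h import *
go([.55,.010,.25])"
```

```text
t: 0.65
tcp_pos: [0.2646, -0.482, 0.2415]
tool_rot: [1.0, -0.004, -0.0, 0.0]
force: [0.7, -0.4, 0.2]
finger_gap: 0.143
t 0.7 tcp [ 0.2646 -0.482   0.2415] F [ 0.7 -0.4  0.2] gap 0.143 q [-1.27  0.41  1.61 -0.    1.12  0.31]
shift [ 2.819 -4.941 -0.087] turn [0.0001 0.     0.0004]
```

```bash
for i in 1 2 3; do :; done
python3 -m inch '[[1,[0.19,-0.33,0],[0,0,0]],[1,[0.38,-0.67,0],[0,0,0]],[1,[0.57,-1,-0.02],[0,0,0]],[1,[0.57,-1,-0.02],[0,0,0]]]' | head -2
python3 -m inch '[[1,[0.19,-0.33,0],[0,0,0]],[1,[0.38,-0.67,0],[0,0,0]],[1,[0.57,-1,-0.02],[0,0,0]],[1,[0.57,-1,-0.02],[0,0,0]]]' | head -2
python3 -m inch '[[1,[0.19,-0.33,0],[0,0,0]],[1,[0.38,-0.67,0],[0,0,0]],[1,[0.57,-1,-0.02],[0,0,0]],[1,[0.57,-1,-0.02],[0,0,0]]]' | head -2
python3 -m inch '[[1,[0.19,-0.33,0],[0,0,0]],[1,[0.38,-0.67,0],[0,0,0]],[1,[0.57,-1,-0.02],[0,0,0]],[1,[0.57,-1,-0.02],[0,0,0]]]' | head -2
python3 -m inch '[[1,[0.19,-0.33,0],[0,0,0]],[1,[0.38,-0.67,0],[0,0,0]],[1,[0.54,-0.94,-0.02],[0,0,0]],[1,[0.54,-0.94,-0.02],[0,0,0]]]' | head -2
python3 -c "
from h import *
go([.55,.010,.25]);go([.558,.010,.170])"
```

```text
t: 1.05
tcp_pos: [0.3228, -0.3805, 0.2431]
t: 1.45
tcp_pos: [0.3811, -0.2822, 0.2453]
t: 1.85
tcp_pos: [0.4397, -0.1836, 0.2474]
t: 2.25
tcp_pos: [0.4985, -0.0847, 0.2495]
t: 2.65
tcp_pos: [0.5535, 0.0082, 0.2514]
t 2.6 tcp [0.5535 0.0082 0.2514] F [-0.4 -0.7  0.7] gap -0.0 q [-0.19  0.41  1.59 -0.    1.14  1.39]
shift [-0.035 -0.018  0.014] turn [ 0.0001 -0.0004  0.0003]
t 2.6 tcp [0.5535 0.0082 0.2514] F [-0.4 -0.7  0.7] gap -0.0 q [-0.19  0.41  1.59 -0.    1.14  1.39]
shift [ 0.042 -0.019  0.814] turn [ 0.0001 -0.0004  0.0003]
```

```bash

python3 -m inch '[[1,[0,-0.02,0.2],[0,0,0]],[1,[0,-0.02,0.4],[0,0,0]],[1,[0,-0.02,0.6],[0,0,0]],[1,[0,-0.02,0.8],[0,0,0]],[1,[0,-0.02,0.8],[0,0,0]]]'
python3 - <<'E'
from h import *
s=sense();P=s["tcp_pos"]
for q in (1.05,1.3,1.57,1.8,2.0,2.2,2.4,2.6,2.75,2.8):
    x=.630-.062*np.cos(q)-.019; z=.138+.062*np.sin(q)-.022
    print(q,np.round([(x-P[0])*10,(P[2]-z)*10],3))
E
```

```text
t: 3.15
tcp_pos: [0.5489, 0.0078, 0.1687]
tool_rot: [1.0, -0.006, -0.003, -0.0]
force: [-0.9, -0.1, 0.2]
finger_gap: 0.002
1.05 [ 0.312 -0.011]
1.3 [ 0.455 -0.071]
1.57 [ 0.62  -0.093]
1.8 [ 0.761 -0.077]
2.0 [ 0.879 -0.037]
2.2 [0.985 0.026]
2.4 [1.078 0.108]
2.6 [1.152 0.207]
2.75 [1.194 0.29 ]
2.8 [1.205 0.319]
```

```bash

python3 -m inch '[[1,[0.16,0,0],[0,0,0]],[1,[0.3,0,-0.01],[0,0,0]],[1,[0.38,0,-0.04],[0,0,0]],[1,[0.46,0,-0.07],[0,0,0]],[1,[0.54,0,-0.085],[0,0,0]],[1,[0.62,0,-0.09],[0,0,0]],[1,[0.69,0,-0.085],[0,0,0]],[1,[0.76,0,-0.075],[0,0,0]],[1,[0.82,0,-0.06],[0,0,0]],[1,[0.88,0,-0.04],[0,0,0]],[1,[0.98,0,0.03],[0,0,0]],[1,[0.98,0,0.03],[0,0,0]]]'
python3 - <<'E'
from h import *
p,d=snapshot("scene"); cv2.imwrite("pics/s1.png",cv2.resize(p[120:300,260:500],None,fx=3.3,fy=3.3))
P=sense()["tcp_pos"]
for q in (2.2,2.4,2.6,2.75,2.8):
    x=.630-.062*np.cos(q)-.019; z=.138+.062*np.sin(q)-.022
    print(q,np.round([(x-P[0])*10,(P[2]-z)*10],3))
E
```

```text
t: 4.35
tcp_pos: [0.6505, 0.0096, 0.1669]
tool_rot: [1.0, -0.005, 0.001, -0.0]
force: [0.1, -0.3, -0.3]
finger_gap: 0.001
2.2 [-0.025  0.011]
2.4 [0.068 0.094]
2.6 [0.142 0.193]
2.75 [0.183 0.276]
2.8 [0.195 0.305]
```

View pics/s1.png

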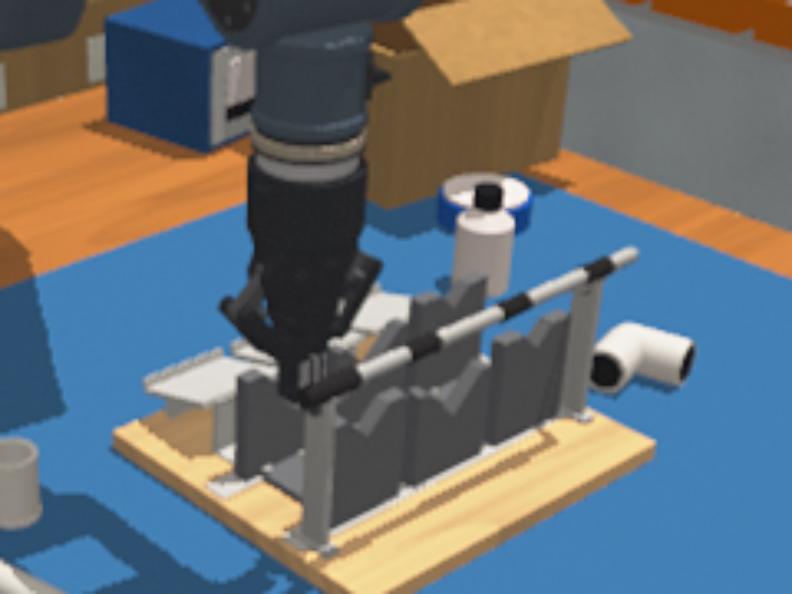

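The bar follows (it is past the post tops at crop (470,320)). Continue to the rear stop.

```bash

python3 -m inch '[[1,[0.03,0,0.04],[0,0,0]],[1,[0.07,0,0.09],[0,0,0]],[1,[0.1,0,0.14],[0,0,0]],[1,[0.14,0,0.19],[0,0,0]],[1,[0.165,0,0.235],[0,0,0]],[1,[0.18,0,0.27],[0,0,0]],[1,[0.18,0,0.27],[0,0,0]]]'
python3 - <<'E'
from h import *
p,d=snapshot("scene"); cv2.imwrite("pics/s2.png",cv2.resize(p[120:300,260:500],None,fx=3.3,fy=3.3))
t,d=snapshot("top"); cv2.imwrite("pics/t2.png",cv2.resize(t[180:320,190:350],None,fx=5,fy=5)[:600])
hsv=cv2.cvtColor(t,cv2.COLOR_BGR2HSV); C=cloud("top",d); m=(C[...,2]>.14)&(C[...,2]<.2)&(C[...,0]>.6)&(C[...,1]>.06)&(C[...,1]<.34)
print(np.round(np.median(C[m],0),3),m.sum()); print(sense()["force"])
E
```

```text
t: 5.1
tcp_pos: [0.6666, 0.0093, 0.1404]
tool_rot: [1.0, -0.005, -0.001, -0.0]
force: [-0.8, -0.1, -1.1]
finger_gap: 0.003
[0.686 0.213 0.165] 493
[-1.05756921  0.00627332 -0.79172456]
```

View pics/s2.png

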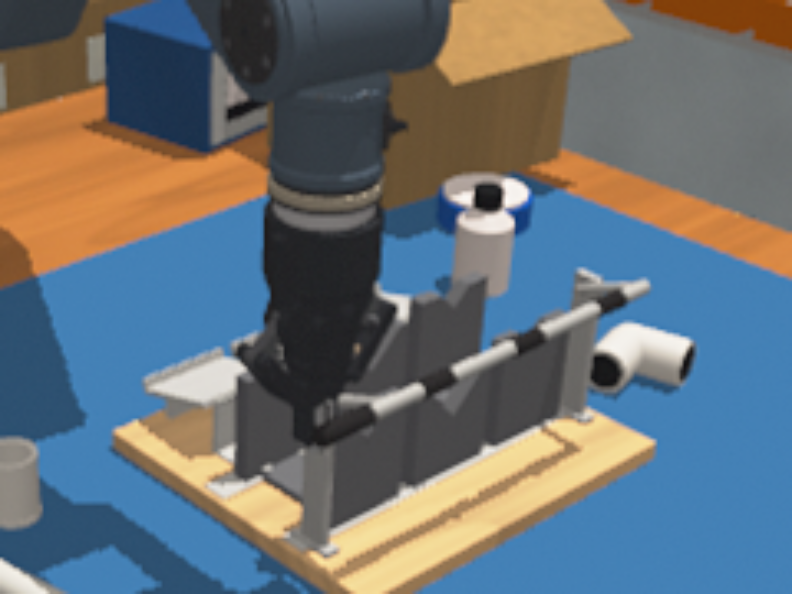

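Bar is nearly at the stop (median x .686, top z .165, so q≈2.66–2.75). A small further nudge, then back off and up.

```bash

python3 -m inch '[[1,[0.01,0,0.03],[0,0,0]],[1,[0.02,0,0.05],[0,0,0]],[1,[0.02,0,0.05],[0,0,0]]]'
python3 -m inch '[[1,[-0.2,0,0],[0,0,0]],[1,[-0.4,0,-0.2],[0,0,0]],[-1,[-0.5,0,-0.6],[0,0,0]],[-1,[-0.5,0,-1],[0,0,0]],[-1,[-0.5,0,-1],[0,0,0]],[-1,[-0.5,0,-1],[0,0,0]]]'
python3 - <<'E'
from h import *
t,d=snapshot("top"); C=cloud("top",d); m=(C[...,2]>.14)&(C[...,2]<.2)&(C[...,0]>.6)&(C[...,1]>.06)&(C[...,1]<.34)
print(np.round(np.median(C[m],0),3),m.sum()); objs(tag="t3")
go([.5787,-.1345,.15],.188)
E
```

```text
t: 5.5
tcp_pos: [0.6667, 0.0093, 0.1364]
tool_rot: [1.0, -0.005, -0.003, -0.0]
force: [-6.7, 0.5, 3.6]
finger_gap: -0.002
t: 6.1
tcp_pos: [0.6204, 0.0095, 0.2383]
tool_rot: [1.0, -0.005, 0.003, 0.0]
force: [0.6, -0.1, -0.7]
finger_gap: 0.683
[0.686 0.224 0.167] 464
ctr [ 0.4338 -0.2103] ztop 0.048 size [0.037 0.04 ] yaw -1.561
ctr [ 0.4282 -0.0812] ztop 0.057 size [0.043 0.047] yaw 0.795
ctr [ 0.4945 -0.03  ] ztop 0.622 size [0.013 0.023] yaw 0.007
ctr [ 0.5085 -0.5076] ztop 0.086 size [0.07  0.073] yaw -1.561
ctr [ 0.5791 -0.1344] ztop 0.031 size [0.027 0.163] yaw 0.189
ctr [ 0.5957 -0.3796] ztop 0.051 size [0.05  0.166] yaw 0.256
ctr [ 0.603  -0.2616] ztop 0.036 size [0.034 0.165] yaw -0.238
ctr [ 0.6473 -0.0138] ztop 0.574 size [0.023 0.048] yaw 1.4
t 6.2 tcp [0.6187 0.0097 0.2356] F [-0.3  0.3 -0.8] gap 0.846 q [-0.16  0.51  1.44  0.    1.18  1.42]
shift [-0.385  1.446  0.856] turn [-0.      0.0001 -0.0315]
```

View pics/t3.png

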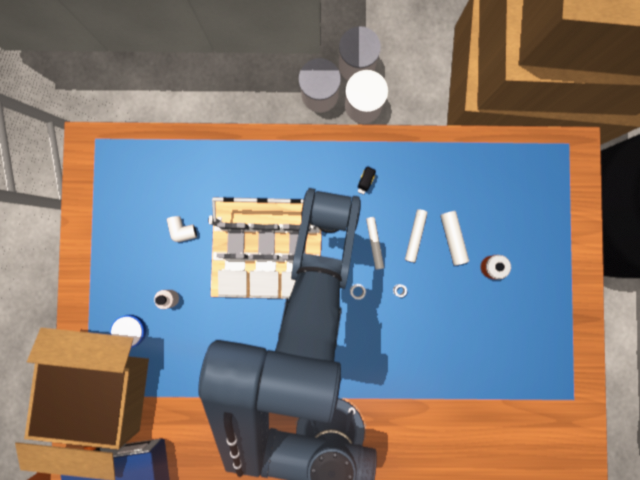

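Bar is on its rear stop (−6.7 N felt), and the view with the arm moved shows no third coupling. Now the small pipe at (.579,−.134), yaw .189.

```bash

python3 -m inch '[[-1,[-0.13,0.3,0],[0,0,-0.01]],[-1,[-0.26,0.6,0.1],[0,0,-0.02]],[-1,[-0.385,1,0.3],[0,0,-0.0315]],[-1,[-0.385,1,0.3],[0,0,-0.0315]]]' |head -2
python3 -c "
from h import *
go([.5791,-.1344,.10],.189)"
```

```text
t: 6.6
tcp_pos: [0.5759, -0.0933, 0.2022]
t 6.6 tcp [ 0.5759 -0.0933  0.2022] F [-0.   0.5 -1. ] gap 0.999 q [-0.35  0.51  1.56 -0.    1.08  1.04]
shift [-0.036  0.413  1.021] turn [-0.0004  0.0013 -0.0008]
```

```bash

python3 -m inch '[[-1,[-0.03,0.2,0.2],[0,0,0]],[-1,[-0.03,0.41,0.5],[0,0,0]],[-1,[-0.03,0.41,0.8],[0,0,0]],[-1,[-0.03,0.41,1],[0,0,0]],[-1,[-0.03,0.41,1],[0,0,0]]]' |head -2
python3 -c "
from h import *
go([.5791,-.1344,.006],.189)"
```

```text
t: 7.1
tcp_pos: [0.5814, -0.1294, 0.1021]
t 7.1 tcp [ 0.5814 -0.1294  0.1021] F [-0.   0.7 -1. ] gap 0.997 q [-0.41  0.66  1.61  0.    0.88  0.98]
shift [-0.025  0.05   0.961] turn [-0.0009  0.0012 -0.0003]
```

```bash

python3 -m inch '[[-1,[-0.02,0.05,0.25],[0,0,0]],[-1,[-0.02,0.05,0.5],[0,0,0]],[-1,[-0.02,0.05,0.75],[0,0,0]],[-1,[-0.02,0.05,0.93],[0,0,0]],[-1,[-0.02,0.05,0.95],[0,0,0]],[-1,[-0.02,0.05,0.95],[0,0,0]]]'
python3 -c "
from h import *
go([.5791,-.1344,.006],.189)"
```

```text
t: 7.7
tcp_pos: [0.5835, -0.1358, 0.0115]
tool_rot: [0.996, 0.094, 0.0, -0.0]
force: [0.6, -0.6, -0.3]
finger_gap: 0.997
t 7.7 tcp [ 0.5835 -0.1358  0.0115] F [ 0.6 -0.6 -0.3] gap 0.997 q [-0.42  0.81  1.64  0.    0.7   0.97]
shift [-0.041 -0.022  0.055] turn [-0.     -0.     -0.0001]
```

```bash

python3 -m inch '[[-1,[-0.04,-0.02,0],[0,0,0]],[0.2,[-0.04,-0.02,0.0],[0,0,0]],[1,[-0.04,-0.02,0],[0,0,0]],[1,[-0.04,-0.02,0],[0,0,0]],[1,[-0.04,-0.02,0],[0,0,0]],[1,[-0.04,-0.02,0],[0,0,0]],[1,[-0.04,-0.02,0],[0,0,0]],[1,[-0.04,-0.02,0],[0,0,0]],[1,[-0.04,-0.02,0],[0,0,0]]]' 50
python3 -m inch '[[1,[0,0,-0.2],[0,0,0]],[1,[0,0,-0.5],[0,0,0.01]],[1,[0,0,-0.8],[0,0,0.02]],[1,[0,0,-1],[0,0,0.0317]],[1,[0,0,-1],[0,0,0.0317]],[1,[0,0,-1],[0,0,0.0317]]]'
python3 - <<'E'
from h import *
p,d=snapshot("scene"); cv2.imwrite("pics/s4.png",p)
go([*jig(0,.095),.25])
E
```

```text
t: 8.6
tcp_pos: [0.5791, -0.135, 0.012]
tool_rot: [0.996, 0.094, 0.0, 0.0]
force: [-0.4, -1.0, 5.5]
finger_gap: 0.288
t: 9.2
tcp_pos: [0.5785, -0.1347, 0.111]
tool_rot: [1.0, -0.005, -0.0, -0.0]
force: [-0.4, 0.4, -0.8]
finger_gap: 0.286
t 9.2 tcp [ 0.5779 -0.1345  0.1102] F [ 0.1 -0.3 -0.4] gap 0.285 q [-0.42  0.65  1.61 -0.    0.88  1.16]
shift [-0.046 -4.304 -1.394] turn [-0.0001  0.0003 -0.    ]
```

View pics/s4.png

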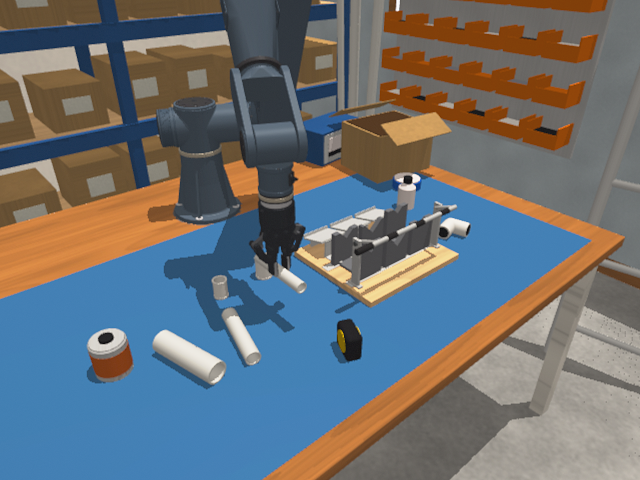

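Pipe is held (gap .286≈24–27 mm) and level, at about (290,275) in scene. Lift and carry to seat_small at (.578,.296).

```bash

python3 -m inch '[[1,[0,0,-0.3],[0,0,0]],[1,[0,0,-0.7],[0,0,0]],[1,[0,-0.2,-1],[0,0,0]],[1,[0,-0.6,-1],[0,0,0]],[1,[0,-1,-1],[0,0,0]],[1,[0,-1,-1],[0,0,0]]]' |sed -n '1,2p;5p'
python3 -m inch '[[1,[0,-0.3,-0.2],[0,0,0]],[1,[0,-0.6,-0.4],[0,0,0]],[1,[0,-1,-0.4],[0,0,0]],[1,[0,-1,-0.4],[0,0,0]]]' |sed -n '1,2p;5p'
python3 -m inch '[[1,[0,-0.3,0],[0,0,0]],[1,[0,-0.6,0],[0,0,0]],[1,[0,-1,0],[0,0,0]],[1,[0,-1,0],[0,0,0]]]' |sed -n '1,2p;5p'
python3 -m inch '[[1,[-0.02,-0.3,0],[0,0,0]],[1,[-0.02,-0.6,0],[0,0,0]],[1,[-0.04,-1,0],[0,0,0]],[1,[-0.04,-1,0],[0,0,0]]]' |sed -n '1,2p;5p'
python3 -m inch '[[1,[0,-0.15,0],[0,0,0]],[1,[0,-0.3,0],[0,0,0]],[1,[0,-0.3,0],[0,0,0]],[1,[0,-0.3,0],[0,0,0]]]' |sed -n '1,2p;5p'
python3 - <<'E'
from h import *
p,d=snapshot("scene"); cv2.imwrite("pics/s5.png",p)
go([*jig(0,.095),.165])
E
```

```text
t: 9.85
tcp_pos: [0.578, -0.0301, 0.2095]
finger_gap: 0.283
t: 10.25
tcp_pos: [0.5802, 0.0689, 0.2502]
finger_gap: 0.287
t: 10.65
tcp_pos: [0.5813, 0.1683, 0.2493]
finger_gap: 0.283
t: 11.05
tcp_pos: [0.5786, 0.268, 0.2494]
finger_gap: 0.289
t: 11.45
tcp_pos: [0.5797, 0.2948, 0.251]
finger_gap: 0.285
t 11.5 tcp [0.5797 0.2946 0.2511] F [-0.1 -0.5 -1.3] gap 0.287 q [ 0.3   0.54  1.34 -0.    1.26  1.88]
shift [-0.018 -0.013  0.861] turn [ 0.0001  0.     -0.0002]
```

View pics/s5.png

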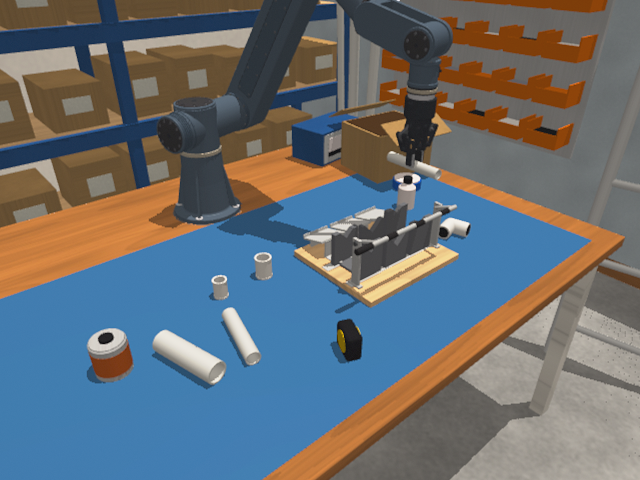

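Pipe is level above the left saddle (scene (413,165)). Lower it.

```bash

python3 -m inch '[[1,[-0.02,-0.01,0.3],[0,0,0]],[1,[-0.02,-0.01,0.6],[0,0,0]],[1,[-0.02,-0.01,0.9],[0,0,0]],[1,[-0.02,-0.01,1],[0,0,0]],[1,[-0.02,-0.01,1],[0,0,0]]]' |sed -n '1,2p;4,5p'
python3 - <<'E'
from h import *
go([*jig(0,.095),.116])
E
```

```text
t: 12.0
tcp_pos: [0.5768, 0.2952, 0.1498]
force: [-0.1, 0.0, -0.2]
finger_gap: 0.288
t 12.0 tcp [0.5768 0.2952 0.1498] F [-0.1  0.  -0.2] gap 0.288 q [ 0.3   0.65  1.44 -0.    1.05  1.88]
shift [ 0.013 -0.006  0.338] turn [ 0.0002  0.0006 -0.0003]
```

```bash

python3 -m inch '[[1,[0.01,0,0.1],[0,0,0]],[1,[0.01,0,0.18],[0,0,0]],[1,[0.01,0,0.24],[0,0,0]],[1,[0.01,0,0.28],[0,0,0]],[1,[0.01,0,0.32],[0,0,0]],[1,[0.01,0,0.34],[0,0,0]],[1,[0.01,0,0.34],[0,0,0]]]' |sed -n '1,2p;4,5p'
python3 - <<'E'
from h import *
p,d=snapshot("scene"); cv2.imwrite("pics/s6.png",cv2.resize(p[120:300,260:500],None,fx=3.3,fy=3.3))
E
```

```text
t: 12.7
tcp_pos: [0.5785, 0.2962, 0.117]
force: [0.3, -0.2, -0.3]
finger_gap: 0.285
```

View pics/s6.png

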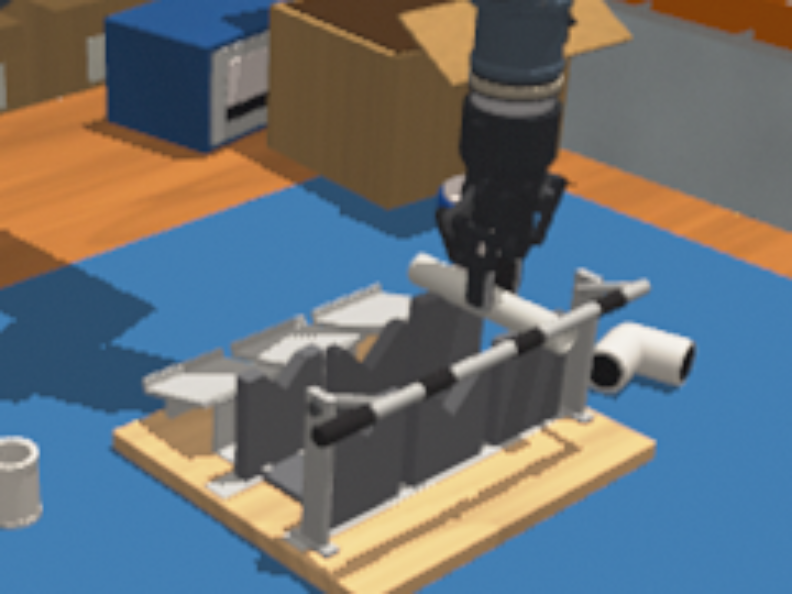

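It looks to be at the notches. Ease down 3 mm more and release.

```bash

python3 -m inch '[[1,[0,0,0.01],[0,0,0]],[1,[0,0,0.02],[0,0,0]],[1,[0,0,0.025],[0,0,0]],[1,[0,0,0.025],[0,0,0]]]' |sed -n '1,2p;4,5p'
python3 -m inch '[[0.3,[0,0,0],[0,0,0]],[0.2,[0,0,0],[0,0,0]],[-0.3,[0,0,0],[0,0,0]],[-0.5,[0,0,0],[0,0,0]],[-0.5,[0,0,0],[0,0,0]],[-0.5,[0,0,-0.2],[0,0,0]],[-0.5,[0,0,-0.5],[0,0,0]],[-0.5,[0,0,-1],[0,0,0]],[-0.5,[0,0,-1],[0,0,0]]]' |sed -n '1,2p;4,5p'
python3 - <<'E'
from h import *
p,d=snapshot("scene"); cv2.imwrite("pics/s7.png",cv2.resize(p[120:300,260:500],None,fx=3.3,fy=3.3))
go([.5,0,.25],-.238)
E
```

```text
t: 13.15
tcp_pos: [0.5789, 0.2965, 0.1154]
force: [-0.3, 0.2, 2.9]
finger_gap: 0.286
t: 14.05
tcp_pos: [0.5832, 0.2978, 0.2224]
force: [1.6, 1.6, -0.0]
finger_gap: 0.755
t 14.1 tcp [0.5813 0.2971 0.2193] F [-1.2 -0.7  0.2] gap 0.749 q [ 0.3   0.57  1.38 -0.    1.18  1.88]
shift [-0.777  2.979 -0.323] turn [-0.0006 -0.0014  0.0361]
```

View pics/s7.png

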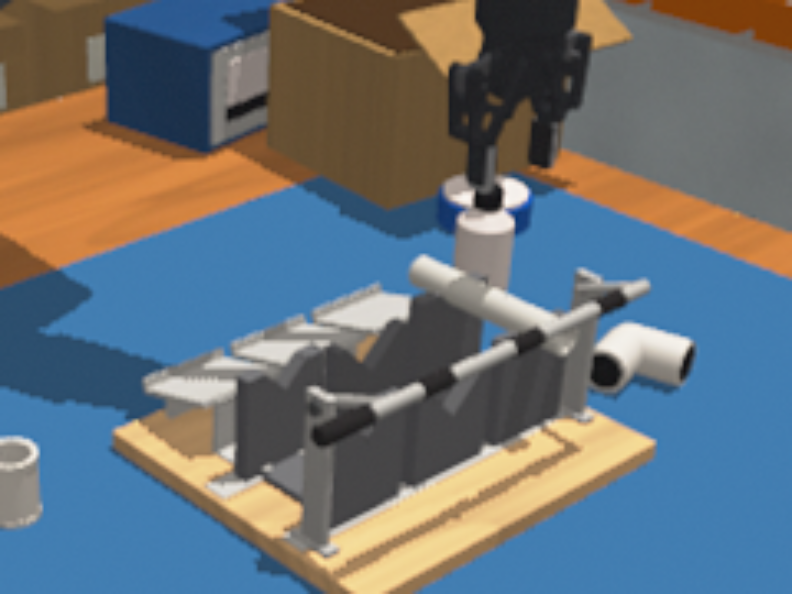

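Seated, with contact at the expected height. Next the medium pipe at (.603,−.262), yaw −.238.

```bash

python3 -m inch '[[-1,[0,0.2,-0.3],[0,0,0]],[-1,[0,0.5,-0.3],[0,0,0]],[-1,[0,1,-0.3],[0,0,0]],[-1,[0,1,-0.3],[0,0,0]]]' |sed -n '1,2p'
python3 -m inch '[[-1,[0,0.33,0],[0,0,0]],[-1,[0,0.66,0],[0,0,0]],[-1,[0,1,0],[0,0,0]],[-1,[0,1,0],[0,0,0]]]' |sed -n '1,2p'
python3 -m inch '[[-1,[0,0.33,0],[0,0,0]],[-1,[0,0.66,0],[0,0,0]],[-1,[0,1,0],[0,0,0]],[-1,[0,1,0],[0,0,0]]]' |sed -n '1,2p'
python3 -m inch '[[-1,[0,0.33,0],[0,0,0]],[-1,[0,0.66,0],[0,0,0]],[-1,[0,1,0],[0,0,0]],[-1,[0,1,0],[0,0,0]]]' |sed -n '1,2p'
python3 -m inch '[[-1,[0,0.33,0],[0,0,0.01]],[-1,[0.1,0.66,0],[0,0,0.02]],[-1,[0.2,1,0.2],[0,0,0.03]],[-1,[0.2,1,0.2],[0,0,0.0362]],[-1,[0.2,1,0.2],[0,0,0.0362]]]' |sed -n '1,2p'
python3 - <<'E'
from h import *
objs()
go([.603,-.2616,.10],-.238)
E
```

```text
t: 14.5
tcp_pos: [0.5768, 0.1911, 0.2437]
t: 14.9
tcp_pos: [0.576, 0.0931, 0.2436]
t: 15.3
tcp_pos: [0.5754, -0.0063, 0.2439]
t: 15.7
tcp_pos: [0.5747, -0.1061, 0.2441]
t: 16.2
tcp_pos: [0.593, -0.2027, 0.2232]
ctr [ 0.4282 -0.0812] ztop 0.058 size [0.046 0.046] yaw -1.561
ctr [ 0.5085 -0.5077] ztop 0.085 size [0.07  0.073] yaw -1.561
ctr [ 0.5486 -0.2478] ztop 0.039 size [0.032 0.052] yaw -0.244
ctr [ 0.5647 -0.3874] ztop 0.054 size [0.049 0.102] yaw 0.261
ctr [ 0.6167 -0.2576] ztop 0.56 size [0.022 0.09 ] yaw 1.058
ctr [ 0.6694 -0.3692] ztop 0.051 size [0.019 0.031] yaw -1.561
t 16.2 tcp [ 0.593  -0.2022  0.2238] F [-0.1 -0.6  0.2] gap 1.003 q [-0.51  0.54  1.43  0.    1.17  1.3 ]
shift [0.239 0.556 1.237] turn [-0.0003  0.0003  0.0001]
```

```bash

python3 -m inch '[[-1,[0.12,0.3,0.1],[0,0,0]],[-1,[0.24,0.55,0.4],[0,0,0]],[-1,[0.24,0.55,0.7],[0,0,0]],[-1,[0.24,0.55,1],[0,0,0]],[-1,[0.24,0.55,1],[0,0,0]],[-1,[0.24,0.55,1],[0,0,0]]]' |sed -n '1,2p'
python3 - <<'E'
from h import *
go([.603,-.2616,.010],-.238)
E
```

```text
t: 16.85
tcp_pos: [0.6037, -0.2616, 0.1251]
t 16.9 tcp [ 0.6037 -0.2616  0.1251] F [-0.4 -0.5 -0.5] gap 0.998 q [-0.58  0.7   1.43  0.    1.01  1.23]
shift [-0.006  0.002  1.151] turn [-0.0001  0.0001  0.0002]
```

```bash

python3 -m inch '[[-1,[0,0,0.3],[0,0,0]],[-1,[0,0,0.6],[0,0,0]],[-1,[0,0,0.85],[0,0,0]],[-1,[0,0,1],[0,0,0]],[-1,[0,0,1],[0,0,0]],[-1,[0,0,1],[0,0,0]]]' |sed -n '1,2p'
python3 -m inch '[[-1,[0,0,0.08],[0,0,0]],[-1,[0,0,0.15],[0,0,0]],[0.2,[0,0,0.15],[0,0,0]],[1,[0,0,0.15],[0,0,0]],[1,[0,0,0.15],[0,0,0]],[1,[0,0,0.15],[0,0,0]],[1,[0,0,0.15],[0,0,0]],[1,[0,0,0.15],[0,0,0]],[1,[0,0,0.15],[0,0,0]]]' 
python3 -m inch '[[1,[0,0,-0.2],[0,0,0]],[1,[0,0,-0.5],[0,0,-0.01]],[1,[0,0,-0.8],[0,0,-0.02]],[1,[0,0,-1],[0,0,-0.0363]],[1,[0,0,-1],[0,0,-0.0363]],[1,[0,0,-1],[0,0,-0.0363]]]'
python3 - <<'E'
from h import *
p,d=snapshot("scene"); cv2.imwrite("pics/s8.png",p)
go([*jig(0,-.095),.25])
E
```

```text
t: 17.45
tcp_pos: [0.6046, -0.2634, 0.0264]
t: 18.35
tcp_pos: [0.6037, -0.2634, 0.0103]
tool_rot: [0.993, -0.119, 0.001, 0.0]
force: [-0.1, -0.1, 3.0]
finger_gap: 0.371
t: 18.95
tcp_pos: [0.6029, -0.2628, 0.1093]
tool_rot: [1.0, -0.006, -0.0, -0.0]
force: [-0.8, 0.3, -1.4]
finger_gap: 0.373
t 19.0 tcp [ 0.6023 -0.2625  0.1084] F [-0.1  0.2 -2.2] gap 0.371 q [-0.58  0.72  1.44  0.    0.98  1.  ]
shift [-0.312 -3.681 -1.41 ] turn [-0.0002  0.0004 -0.0004]
```

View pics/s8.png

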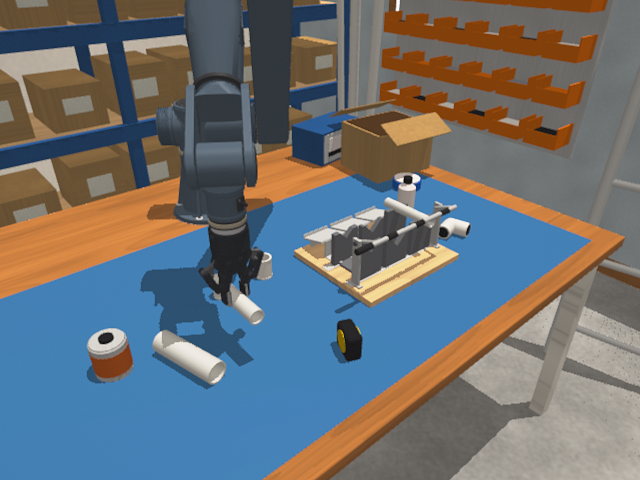

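Medium pipe held at scene (240,302). Carry it to seat_medium (.576,.106).

```bash

python3 -m inch '[[1,[0,0,-0.3],[0,0,0]],[1,[0,0,-0.7],[0,0,0]],[1,[0,-0.2,-1],[0,0,0]],[1,[0,-0.6,-1],[0,0,0]],[1,[0,-1,-1],[0,0,0]],[1,[0,-1,-1],[0,0,0]]]' |sed -n '1,2p;5p'
python3 -m inch '[[1,[-0.1,-0.3,-0.2],[0,0,0]],[1,[-0.2,-0.6,-0.4],[0,0,0]],[1,[-0.3,-1,-0.4],[0,0,0]],[1,[-0.3,-1,-0.4],[0,0,0]]]' |sed -n '1,2p;5p'
python3 -m inch '[[1,[0,-0.3,0],[0,0,0]],[1,[0,-0.6,0],[0,0,0]],[1,[0,-1,0],[0,0,0]],[1,[0,-1,0],[0,0,0]]]' |sed -n '1,2p;5p'
python3 -m inch '[[1,[0,-0.3,0],[0,0,0]],[1,[0,-0.5,0],[0,0,0]],[1,[0,-0.68,0.2],[0,0,0]],[1,[0,-0.68,0.5],[0,0,0]],[1,[0,-0.68,0.8],[0,0,0]],[1,[0,-0.68,0.8],[0,0,0]]]' |sed -n '1,2p;5p'
python3 - <<'E'
from h import *
p,d=snapshot("scene"); cv2.imwrite("pics/s9.png",cv2.resize(p[120:300,260:500],None,fx=3.3,fy=3.3))
go([*jig(0,-.095),.107])
E
```

```text
t: 19.6
tcp_pos: [0.6024, -0.1574, 0.2077]
finger_gap: 0.37
t: 20.0
tcp_pos: [0.5729, -0.0586, 0.2485]
finger_gap: 0.372
t: 20.4
tcp_pos: [0.5755, 0.0405, 0.2479]
finger_gap: 0.366
t: 21.0
tcp_pos: [0.5737, 0.104, 0.1645]
finger_gap: 0.373
t 21.1 tcp [0.5756 0.1041 0.1669] F [ 0.2  0.1 -0.5] gap 0.371 q [-0.01  0.56  1.59 -0.    1.    1.57]
shift [ 0.009 -0.017  0.599] turn [ 0.0001  0.0011 -0.0003]
```

View pics/s9.png

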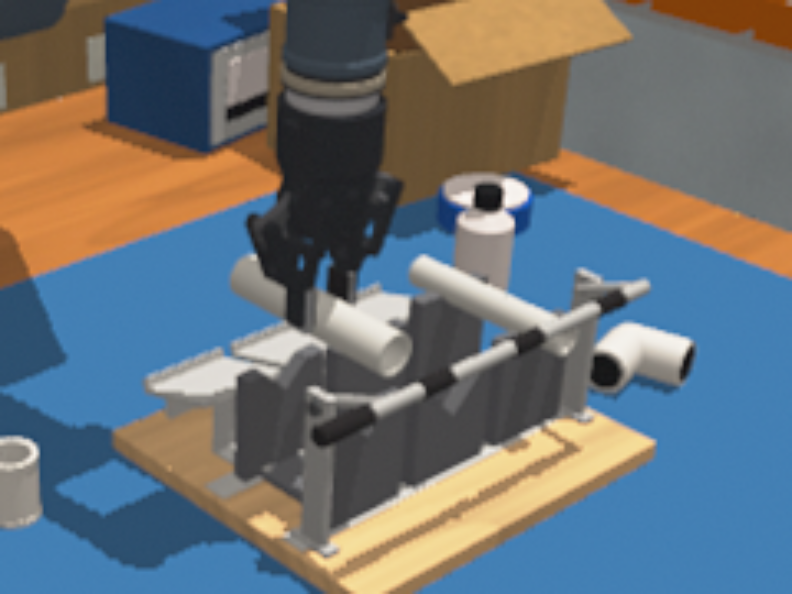

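```bash

python3 -m inch '[[1,[0.01,-0.017,0.2],[0,0,0]],[1,[0.01,-0.017,0.4],[0,0,0]],[1,[0.01,-0.017,0.5],[0,0,0]],[1,[0.01,-0.017,0.55],[0,0,0]],[1,[0.01,-0.017,0.59],[0,0,0]],[1,[0.01,-0.017,0.61],[0,0,0]],[1,[0.01,-0.017,0.62],[0,0,0]],[1,[0.01,-0.017,0.62],[0,0,0]]]' |sed -n '1,2p;4,5p'

```

```text
t: 21.85
tcp_pos: [0.5785, 0.1069, 0.1082]
force: [0.5, -0.1, -0.6]
finger_gap: 0.371
```

```bash

python3 -m inch '[[1,[0,0.01,0.01],[0,0,0]],[1,[0,0.01,0.02],[0,0,0]],[1,[0,0.01,0.03],[0,0,0]],[1,[0,0.01,0.03],[0,0,0]]]' |sed -n '1,2p;4,5p'

```

```text
t: 22.25
tcp_pos: [0.5788, 0.1065, 0.1067]
force: [-2.5, 2.0, 9.1]
finger_gap: 0.372
```

Contact (9 N) at the expected 0.1067. Release.

```bash

python3 -m inch '[[0.2,[0,0,0],[0,0,0]],[0.1,[0,0,0],[0,0,0]],[-0.2,[0,0,0],[0,0,0]],[-0.4,[0,0,0],[0,0,0]],[-0.5,[0,0,0],[0,0,0]],[-0.5,[0,0,-0.2],[0,0,0]],[-0.5,[0,0,-0.5],[0,0,0]],[-0.5,[0,0,-1],[0,0,0]],[-0.5,[0,0,-1],[0,0,0]]]' |sed -n '1,2p;4,5p'
python3 -m inch '[[-1,[0,0.33,-0.3],[0,0,0]],[-1,[0,0.66,-0.3],[0,0,0]],[-1,[0,1,-0.3],[0,0,0]],[-1,[0,1,-0.3],[0,0,0]]]' |sed -n '1,2p'
python3 -m inch '[[-1,[0,0.33,0],[0,0,0]],[-1,[0,0.66,0],[0,0,0]],[-1,[0,1,0],[0,0,0]],[-1,[0,1,0],[0,0,0]]]' |sed -n '1,2p'
python3 - <<'E'
from h import *
p,d=snapshot("scene"); cv2.imwrite("pics/s10.png",p)
objs(tag="t10")
t=cv2.imread("pics/t10.png");cv2.imwrite("pics/t10j.png",cv2.resize(t[180:320,190:350],None,fx=5,fy=5)[:600])
go([.5957,-.3796,.10],.256)
E
```

```text
t: 23.15
tcp_pos: [0.5829, 0.1059, 0.2112]
force: [1.3, 0.4, -0.1]
finger_gap: 0.75
t: 23.55
tcp_pos: [0.5774, 0.0021, 0.2346]
t: 23.95
tcp_pos: [0.5764, -0.0975, 0.2342]
ctr [ 0.4338 -0.2102] ztop 0.05 size [0.037 0.04 ] yaw -1.561
ctr [ 0.5085 -0.5076] ztop 0.086 size [0.07  0.073] yaw -1.561
ctr [ 0.5966 -0.125 ] ztop 0.571 size [0.022 0.09 ] yaw 1.199
ctr [ 0.5958 -0.3796] ztop 0.051 size [0.05  0.166] yaw 0.256
t 24.1 tcp [ 0.5758 -0.094   0.2341] F [0.3 0.2 0.5] gap 0.998 q [-0.35  0.47  1.54  0.    1.14  1.23]
shift [0.236 2.855 1.338] turn [-0.0002  0.0002 -0.0427]
```

View pics/s10.png

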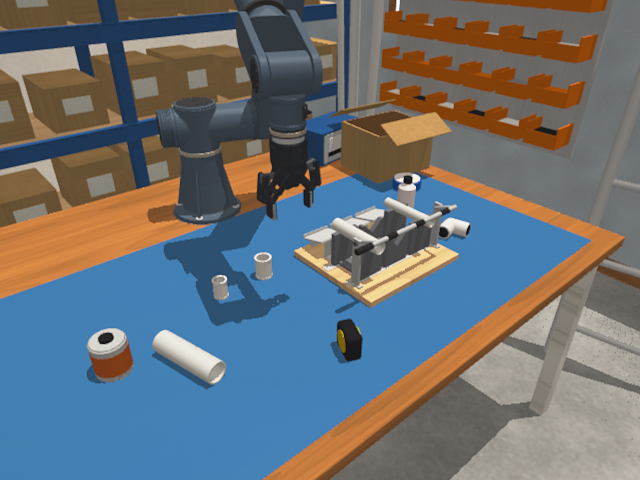

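View pics/t10j.png

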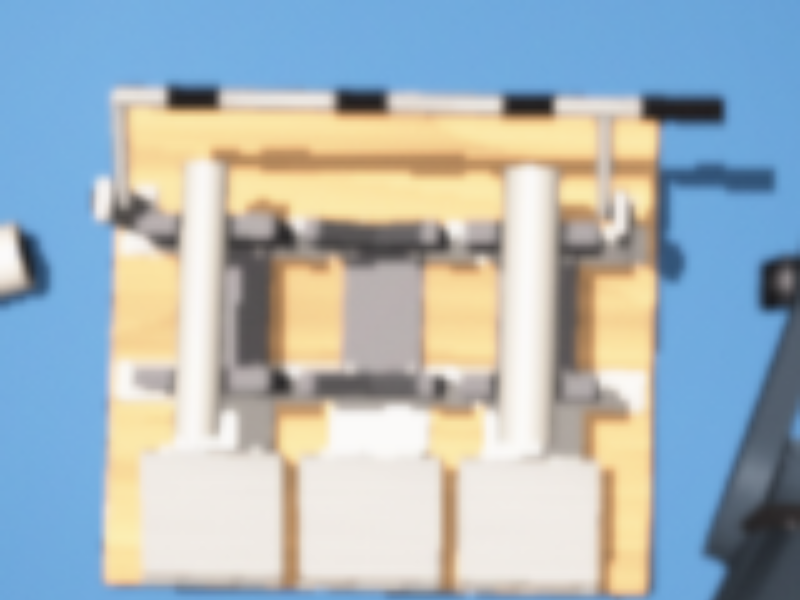

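Both pipes lie straight in their saddles (top crop (203,300) and (530,300)). The large pipe is unchanged; go to it.

```bash

python3 -m inch '[[-1,[0.06,0.33,0],[0,0,-0.01]],[-1,[0.12,0.66,0],[0,0,-0.02]],[-1,[0.24,1,0],[0,0,-0.03]],[-1,[0.24,1,0],[0,0,-0.0427]],[-1,[0.24,1,0],[0,0,-0.0427]]]' |sed -n '1,2p'
python3 - <<'E'
from h import *
go([.5958,-.3796,.14],.256)
E
```

```text
t: 24.55
tcp_pos: [0.5992, -0.1935, 0.2341]
t 24.6 tcp [ 0.5992 -0.1935  0.2341] F [ 0.2  0.4 -0.4] gap 1.003 q [-0.49  0.53  1.42  0.    1.2   0.82]
shift [-0.506  1.793  0.939] turn [-0.0002  0.0001  0.0003]
```

```bash

python3 -m inch '[[-1,[-0.1,0.33,0],[0,0,0]],[-1,[-0.2,0.66,0],[0,0,0]],[-1,[-0.28,1,0],[0,0,0]],[-1,[-0.28,1,0],[0,0,0]]]' |sed -n '1,2p'
python3 -m inch '[[-1,[-0.1,0.33,0.1],[0,0,0]],[-1,[-0.2,0.6,0.3],[0,0,0]],[-1,[-0.22,0.79,0.6],[0,0,0]],[-1,[-0.22,0.79,0.9],[0,0,0]],[-1,[-0.22,0.79,0.9],[0,0,0]],[-1,[-0.22,0.79,0.9],[0,0,0]]]' |sed -n '1,2p'
python3 - <<'E'
from h import *
objs()
go([.5958,-.3796,.012],.256)
E
```

```text
t: 24.95
tcp_pos: [0.5978, -0.3007, 0.2346]
t: 25.55
tcp_pos: [0.5965, -0.3778, 0.1445]
ctr [ 0.3348 -0.2364] ztop 0.762 size [0.028 0.107] yaw 0.861
ctr [ 0.4365 -0.0743] ztop 0.059 size [0.026 0.045] yaw -0.779
ctr [ 0.4157 -0.1422] ztop 0.765 size [0.038 0.112] yaw 0.818
ctr [ 0.4945 -0.4562] ztop 0.525 size [0.019 0.05 ] yaw -0.594
ctr [ 0.615  -0.4535] ztop 0.481 size [0.02  0.085] yaw 0.852
ctr [ 0.6429 -0.367 ] ztop 0.051 size [0.05  0.068] yaw 0.261
t 25.6 tcp [ 0.5974 -0.3787  0.146 ] F [0.9 0.5 0.7] gap 1.0 q [-0.72  0.73  1.28  0.    1.13  0.59]
shift [-0.019  0.004  1.34 ] turn [ 0.0001 -0.0001  0.0005]
```

```bash

python3 -m inch '[[-1,[-0.02,0,0.3],[0,0,0]],[-1,[-0.02,0,0.6],[0,0,0]],[-1,[-0.02,0,0.85],[0,0,0]],[-1,[-0.02,0,1],[0,0,0]],[-1,[-0.02,0,1],[0,0,0]],[-1,[-0.02,0,1],[0,0,0]]]' |sed -n '1,2p;4p'
python3 -m inch '[[-1,[0,0,0.15],[0,0,0]],[-1,[0,0,0.28],[0,0,0]],[-1,[0,0,0.33],[0,0,0]],[-1,[0,0,0.33],[0,0,0]],[0.2,[0,0,0.33],[0,0,0]],[1,[0,0,0.33],[0,0,0]],[1,[0,0,0.33],[0,0,0]],[1,[0,0,0.33],[0,0,0]],[1,[0,0,0.33],[0,0,0]],[1,[0,0,0.33],[0,0,0]]]' 
python3 -m inch '[[1,[0,0,-0.2],[0,0,0]],[1,[0,0,-0.5],[0,0,0.01]],[1,[0,0,-0.8],[0,0,0.02]],[1,[0,0,-1],[0,0,0.03]],[1,[0,0,-1],[0,0,0.0423]],[1,[0,0,-1],[0,0,0.0423]]]'
python3 - <<'E'
from h import *
p,d=snapshot("scene"); cv2.imwrite("pics/s11.png",p)
go([*jig(0,0),.25])
E
```

```text
t: 26.2
tcp_pos: [0.5956, -0.381, 0.0465]
force: [-0.0, -0.6, 0.3]
t: 27.2
tcp_pos: [0.5949, -0.3811, 0.0126]
tool_rot: [0.992, 0.129, 0.001, 0.001]
force: [0.3, 0.3, 3.4]
finger_gap: 0.548
t: 27.8
tcp_pos: [0.5943, -0.3806, 0.1122]
tool_rot: [1.0, -0.004, 0.0, 0.0]
force: [-0.3, -0.2, -1.9]
finger_gap: 0.546
t 27.9 tcp [ 0.5938 -0.3802  0.1113] F [ 0.1  0.4 -1.2] gap 0.549 q [-0.73  0.77  1.31 -0.    1.07  0.85]
shift [-0.208 -5.81  -1.381] turn [-0.0002  0.0002  0.0005]
```

View pics/s11.png

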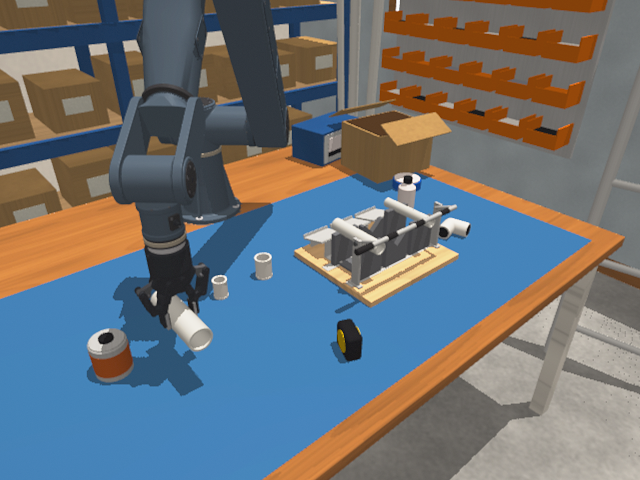

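Large pipe held at scene (185,325). Carry to seat_large (.577,.201).

```bash

python3 -m inch '[[1,[0,0,-0.3],[0,0,0]],[1,[0,0,-0.7],[0,0,0]],[1,[0,-0.2,-1],[0,0,0]],[1,[0,-0.6,-1],[0,0,0]],[1,[0,-1,-1],[0,0,0]],[1,[0,-1,-1],[0,0,0]]]' |sed -n '1,2p;5p'
python3 -m inch '[[1,[-0.1,-0.3,-0.2],[0,0,0]],[1,[-0.2,-0.6,-0.4],[0,0,0]],[1,[-0.2,-1,-0.4],[0,0,0]],[1,[-0.2,-1,-0.4],[0,0,0]]]' |sed -n '1,2p;5p'
python3 -m inch '[[1,[0,-0.3,0],[0,0,0]],[1,[0,-0.6,0],[0,0,0]],[1,[0,-1,0],[0,0,0]],[1,[0,-1,0],[0,0,0]]]' |sed -n '1,2p;5p'
python3 -m inch '[[1,[0,-0.3,0],[0,0,0]],[1,[0,-0.6,0],[0,0,0]],[1,[0,-1,0],[0,0,0]],[1,[0,-1,0],[0,0,0]]]' |sed -n '1,2p;5p'
python3 -m inch '[[1,[0,-0.3,0],[0,0,0]],[1,[0,-0.6,0],[0,0,0]],[1,[0,-1,0],[0,0,0]],[1,[0,-1,0],[0,0,0]]]' |sed -n '1,2p;5p'
python3 -m inch '[[1,[0,-0.3,0],[0,0,0]],[1,[0,-0.6,0],[0,0,0]],[1,[0,-0.81,0],[0,0,0]],[1,[0,-0.81,0],[0,0,0]],[1,[0,-0.81,0],[0,0,0]]]' |sed -n '1,2p;5p'
python3 - <<'E'
from h import *
p,d=snapshot("scene"); cv2.imwrite("pics/s12.png",cv2.resize(p[120:300,260:500],None,fx=3.3,fy=3.3))
go([*jig(0,0),.150])
E
```

```text
t: 28.45
tcp_pos: [0.5938, -0.2744, 0.2105]
finger_gap: 0.546
t: 28.85
tcp_pos: [0.5748, -0.1759, 0.2514]
finger_gap: 0.551
t: 29.25
tcp_pos: [0.5756, -0.0766, 0.2504]
finger_gap: 0.547
t: 29.65
tcp_pos: [0.577, 0.0226, 0.2507]
finger_gap: 0.549
t: 30.05
tcp_pos: [0.5783, 0.1221, 0.2509]
finger_gap: 0.549
t: 30.55
tcp_pos: [0.5794, 0.199, 0.251]
finger_gap: 0.546
t 30.6 tcp [0.5794 0.1987 0.2512] F [ 0.5 -0.4 -1.3] gap 0.551 q [ 0.15  0.49  1.44 -0.    1.21  1.73]
shift [-0.023 -0.022  1.012] turn [0.0002 0.0001 0.0002]
```

View pics/s12.png

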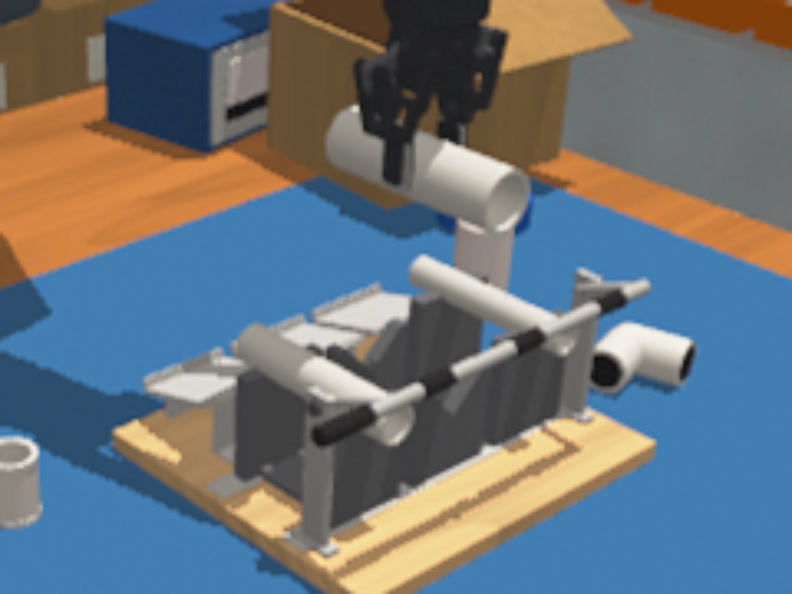

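Large pipe level above the middle saddle. Lower.

```bash

python3 -m inch '[[1,[-0.02,-0.01,0.3],[0,0,0]],[1,[-0.02,-0.01,0.6],[0,0,0]],[1,[-0.02,-0.01,0.9],[0,0,0]],[1,[-0.02,-0.01,1],[0,0,0]],[1,[-0.02,-0.01,1],[0,0,0]]]' |sed -n '1,2p;4,5p'
python3 - <<'E'
from h import *
go([*jig(0,0),.0955])
E
```

```text
t: 31.1
tcp_pos: [0.5763, 0.2, 0.1502]
force: [0.3, 0.5, -0.9]
finger_gap: 0.544
t 31.1 tcp [0.5763 0.2    0.1502] F [ 0.3  0.5 -0.9] gap 0.544 q [ 0.15  0.61  1.54 -0.    1.    1.73]
shift [ 0.009 -0.009  0.547] turn [0.0002 0.0006 0.0001]
```

```bash

python3 -m inch '[[1,[0,0,0.15],[0,0,0]],[1,[0,0,0.3],[0,0,0]],[1,[0,0,0.42],[0,0,0]],[1,[0,0,0.5],[0,0,0]],[1,[0,0,0.55],[0,0,0]],[1,[0,0,0.57],[0,0,0]],[1,[0,0,0.57],[0,0,0]]]' |sed -n '1,2p;4,5p'
```

```text
t: 31.8
tcp_pos: [0.5774, 0.2015, 0.095]
force: [-0.5, -0.7, -0.6]
finger_gap: 0.549
```

```bash

python3 -m inch '[[1,[0,0,0.01],[0,0,0]],[1,[0,0,0.02],[0,0,0]],[1,[0,0,0.02],[0,0,0]]]' |sed -n '1,2p;4,5p'
```

```text
t: 32.1
tcp_pos: [0.5776, 0.2016, 0.0944]
force: [-1.2, -1.6, 5.6]
finger_gap: 0.546
```

Contact (5.6 N) at the expected height. Release, and retreat toward the couplings.

```bash

python3 -m inch '[[-0.2,[0,0,0],[0,0,0]],[-0.3,[0,0,0],[0,0,0]],[-0.4,[0,0,0],[0,0,0]],[-0.5,[0,0,0],[0,0,0]],[-0.5,[0,0,0],[0,0,0]],[-0.5,[0,0,-0.2],[0,0,0]],[-0.5,[0,0,-0.5],[0,0,0]],[-0.5,[0,0,-1],[0,0,0]],[-0.5,[0,0,-1],[0,0,0]]]' |sed -n '1,2p;4,5p'
python3 -m inch '[[-1,[0,0.33,-0.5],[0,0,0]],[-1,[0,0.66,-0.5],[0,0,0]],[-1,[0,1,-0.5],[0,0,0]],[-1,[0,1,-0.5],[0,0,0]]]' |sed -n '1,2p'
python3 -m inch '[[-1,[0,0.33,0],[0,0,0]],[-1,[0,0.66,0],[0,0,0]],[-1,[0,1,0],[0,0,0]],[-1,[0,1,0],[0,0,0]]]' |sed -n '1,2p'
python3 -m inch '[[-1,[0,0.33,0],[0,0,0]],[-1,[0,0.66,0],[0,0,0]],[-1,[0,1,0],[0,0,0]],[-1,[0,1,0],[0,0,0]]]' |sed -n '1,2p'
python3 - <<'E'
from h import *
p,d=snapshot("scene"); cv2.imwrite("pics/s13.png",p)
objs(tag="t13")
t=cv2.imread("pics/t13.png");cv2.imwrite("pics/t13j.png",cv2.resize(t[180:320,190:350],None,fx=5,fy=5)[:600])
E
```

```text
t: 33.0
tcp_pos: [0.5818, 0.2024, 0.1996]
force: [1.0, 0.8, 0.2]
finger_gap: 0.749
t: 33.4
tcp_pos: [0.5765, 0.0978, 0.243]
t: 33.8
tcp_pos: [0.5757, -0.0016, 0.2421]
t: 34.2
tcp_pos: [0.5752, -0.1012, 0.2422]
ctr [ 0.4422 -0.1588] ztop 0.629 size [0.032 0.055] yaw -1.429
ctr [ 0.5085 -0.5076] ztop 0.086 size [0.07  0.073] yaw -1.561
ctr [ 0.5954 -0.1302] ztop 0.579 size [0.022 0.091] yaw 1.199
```

View pics/s13.png

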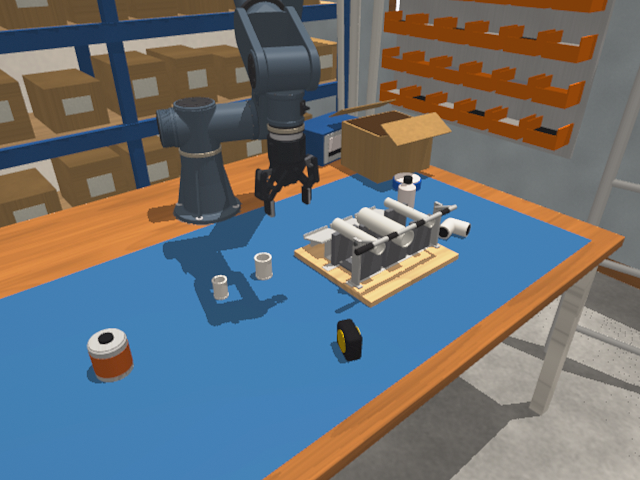

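View pics/t13j.png

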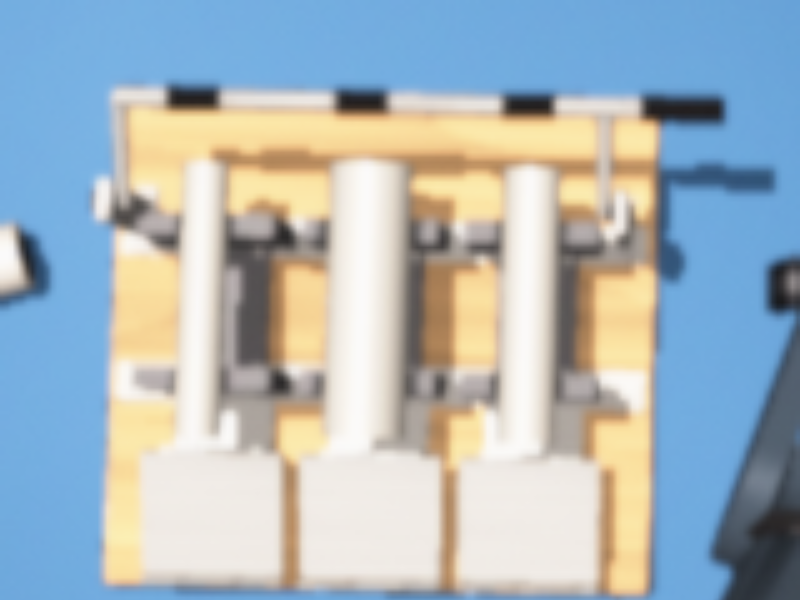

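View pics/t13.png

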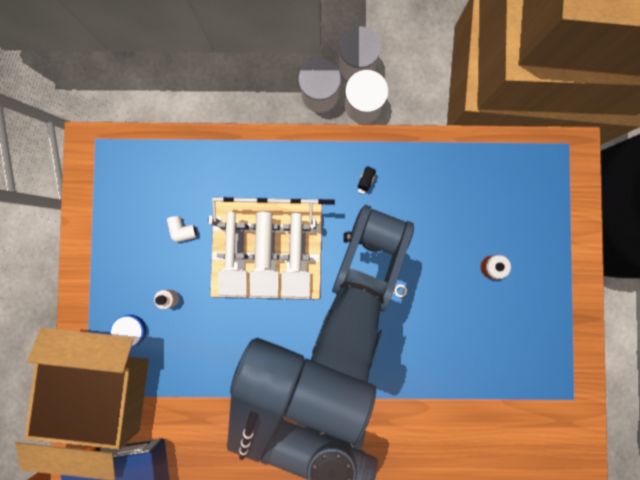

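All pipes are in, and the couplings look unmoved in scene ((220,287), (263,266)). Refine the coupling centres from their rims.

```bash
python3 - <<'E'
from h import *
p=cv2.imread("pics/top0.png"); d=np.load("pics/top0.npy"); C=cloud("top",d); S=cloud("scene",np.load("pics/scene0.npy"))
for nm,c,h in(("small",(.433,-.211),.048),("medium",(.428,-.081),.056)):
    for X in(C,S):
        m=(np.hypot(X[...,0]-c[0],X[...,1]-c[1])<.04)&(X[...,2]>h-.007); q=X[m]
        print(nm,len(q),"range mid",np.round((q.max(0)+q.min(0))/2,4),"mean",np.round(q.mean(0),4),"ext",np.round(q.max(0)-q.min(0),3))
    m=(np.hypot(C[...,0]-c[0],C[...,1]-c[1])<.04)&(C[...,2]>h*.6)
    v,u=np.nonzero(m); e,_=cv2.minEnclosingCircle(np.stack([u,v],1).astype(np.float32)); print("rim centre",ray("top",e[0],e[1],h))
s,_=snapshot("scene"); 
print(np.abs(s[250:305,205:280].astype(int)-cv2.imread("pics/scene0.png")[250:305,205:280]).mean())
go([.428,-.080,.16])
E
```

```text
small 48 range mid [ 0.4331 -0.2097  0.05  ] mean [ 0.4326 -0.2096  0.0489] ext [0.034 0.035 0.016]
small 110 range mid [ 0.4349 -0.2088  0.0459] mean [ 0.4344 -0.2094  0.0465] ext [0.036 0.036 0.01 ]
rim centre [ 0.43280279 -0.20839807  0.048     ]
medium 66 range mid [ 0.4279 -0.0796  0.0578] mean [ 0.4286 -0.0792  0.0569] ext [0.042 0.04  0.014]
medium 122 range mid [ 0.4301 -0.0793  0.0542] mean [ 0.4304 -0.0797  0.0544] ext [0.046 0.043 0.01 ]
rim centre [ 0.42827058 -0.07992115  0.056     ]
23.6379797979798
t 34.4 tcp [ 0.5744 -0.0973  0.2423] F [ 0.   0.  -0.2] gap 1.002 q [-0.36  0.46  1.53  0.    1.16  1.22]
shift [-1.464 -0.16   0.824] turn [-0.0002  0.0002  0.0003]
```

```bash

python3 -m inch '[[-1,[-0.33,0,0],[0,0,0]],[-1,[-0.66,0,0],[0,0,0]],[-1,[-1,-0.1,0],[0,0,0]],[-1,[-1,-0.15,0],[0,0,0]]]' |sed -n '1,2p'
python3 -m inch '[[-1,[-0.2,0,0],[0,0,0]],[-1,[-0.46,0,0.3],[0,0,0]],[-1,[-0.46,0,0.6],[0,0,0]],[-1,[-0.46,0,1],[0,0,0]],[-1,[-0.46,0,1],[0,0,0]],[-1,[-0.46,0,1],[0,0,0]]]' |sed -n '1,2p'
python3 - <<'E'
from h import *
p,d=snapshot("scene"); cv2.imwrite("pics/s14.png",p)
go([.429,-.080,.024])
E
```

```text
t: 34.75
tcp_pos: [0.4693, -0.079, 0.242]
t: 35.35
tcp_pos: [0.4292, -0.0815, 0.1428]
t 35.4 tcp [ 0.43   -0.082   0.1437] F [0.3 0.3 0.6] gap 1.002 q [-0.45  0.43  1.98  0.    0.73  1.13]
shift [-0.012 -0.021  1.197] turn [ 0.0001 -0.0002  0.0005]
```

View pics/s14.png

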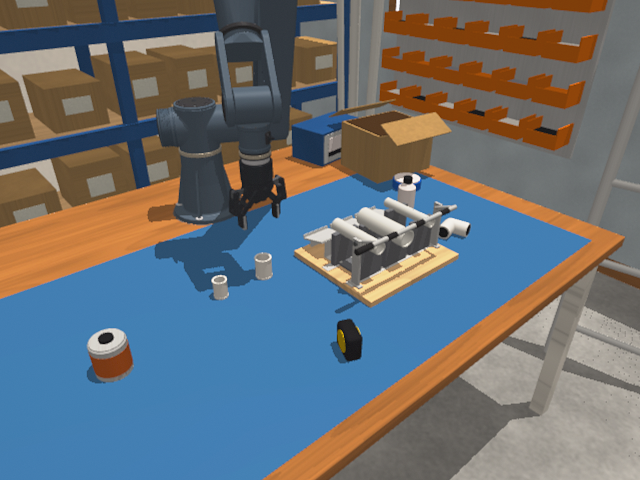

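```bash
python3 - <<'E'
from h import *
print(proj("scene",[[.43,-.082,.144],[.43,-.08,.056],[.43,-.08,0],[.434,-.2095,0]]), proj("top",[[.43,-.08,.056],[.434,-.2095,.048]]))
s=cv2.imread("pics/s14.png"); a=cv2.imread("pics/scene0.png")
cv2.imwrite("pics/cmp.png",np.hstack([cv2.resize(x[240:310,195:295],None,fx=4,fy=4) for x in(a,s)]))
E
```

```text
[[259.86828214 226.56844619]
 [262.67062028 256.78179577]
 [263.94130741 275.03767899]
 [221.01127129 295.37851111]] [[357.67008221 291.23824303]
 [400.33847715 290.2109647 ]]
```

View pics/cmp.png

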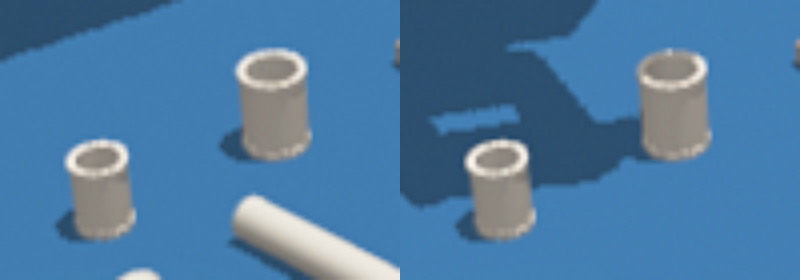

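Both couplings are exactly where they were, so the projections agree. Descend and grip the medium one.

```bash

python3 -m inch '[[-1,[-0.01,-0.02,0.3],[0,0,0]],[-1,[-0.01,-0.02,0.6],[0,0,0]],[-1,[-0.01,-0.02,0.85],[0,0,0]],[-1,[-0.01,-0.02,1],[0,0,0]],[-1,[-0.01,-0.02,1],[0,0,0]],[-1,[-0.01,-0.02,1],[0,0,0]]]' |sed -n '1,2p;4p'
python3 -m inch '[[-1,[0,0,0.1],[0,0,0]],[-1,[0,0,0.2],[0,0,0]],[-1,[0,0,0.2],[0,0,0]],[-1,[0,0,0.2],[0,0,0]],[0,[0,0,0.2],[0,0,0]],[1,[0,0,0.2],[0,0,0]],[1,[0,0,0.2],[0,0,0]],[1,[0,0,0.2],[0,0,0]],[1,[0,0,0.2],[0,0,0]],[1,[0,0,0.2],[0,0,0]],[1,[0,0,0.2],[0,0,0]]]' 
python3 -m inch '[[1,[0,0,-0.2],[0,0,0]],[1,[0,0,-0.5],[0,0,0]],[1,[0,0,-0.8],[0,0,0]],[1,[0,0,-1],[0,0,0]],[1,[0,0,-1],[0,0,0]],[1,[0,0,-1],[0,0,0]]]'
python3 - <<'E'
from h import *
p,d=snapshot("scene"); cv2.imwrite("pics/s15.png",cv2.resize(p[100:300,160:420],None,fx=3,fy=3))
n=np.array([-np.sin(.2618),0,np.cos(.2618)]); L=np.array([*jig(-.125,-.095),.06]); print(L)
go(L+n*.12,JY,.2618)
E
```

```text
t: 36.0
tcp_pos: [0.4293, -0.0808, 0.0441]
force: [0.1, -0.9, -0.4]
t: 37.1
tcp_pos: [0.4279, -0.0804, 0.0232]
tool_rot: [1.0, -0.004, 0.0, 0.0]
force: [-0.5, -0.2, 5.9]
finger_gap: 0.484
t: 37.7
tcp_pos: [0.4278, -0.0803, 0.1229]
tool_rot: [1.0, -0.004, 0.0, 0.0]
force: [0.3, 0.2, -1.3]
finger_gap: 0.479
[0.45105627 0.10705473 0.06      ]
t 37.8 tcp [ 0.4273 -0.0801  0.1223] F [-0.4  0.1 -0.9] gap 0.479 q [-0.44  0.47  2.   -0.    0.67  1.14]
shift [-0.089 -1.871 -0.535] turn [-0.0001  0.0418  0.0003]
```

View pics/s15.png

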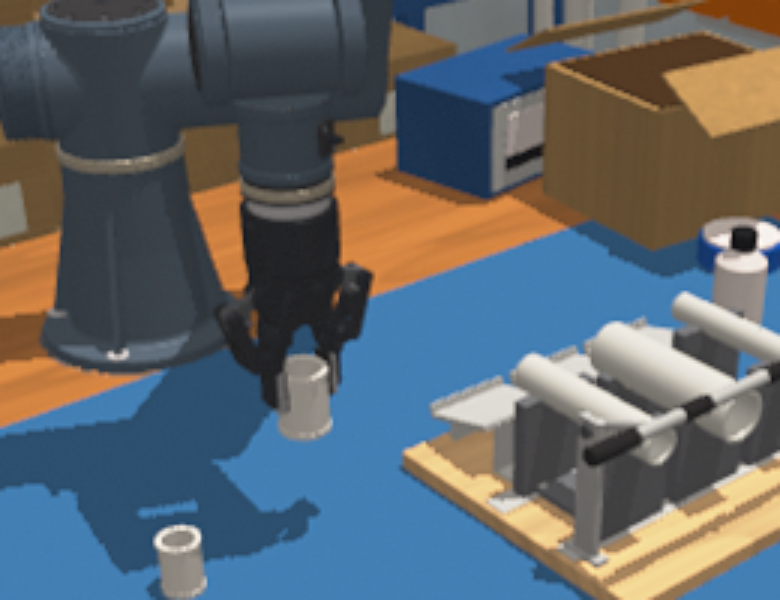

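Coupling held upright at crop (304,397), with its base 23 mm below the TCP. Raise, traverse and tilt 15°.

```bash

python3 -m inch '[[1,[0,-0.1,-0.3],[0,0,0]],[1,[0,-0.4,-0.6],[0,0,0]],[1,[0,-0.7,-0.8],[0,0,0]],[1,[0,-1,-0.8],[0,0,0]],[1,[0,-1,-0.8],[0,0,0]]]' |sed -n '1,2p;5p'
python3 -m inch '[[1,[0,-0.3,0],[0,0.01,0]],[1,[0,-0.6,0],[0,0.02,0]],[1,[0,-0.87,0],[0,0.03,0]],[1,[0,-0.87,0],[0,0.0418,0]],[1,[0,-0.87,0],[0,0.0418,0]],[1,[0,-0.87,0],[0,0.0418,0]]]' |sed -n '1,3p;5p'
python3 - <<'E'
from h import *
n=np.array([-np.sin(.2618),0,np.cos(.2618)]);u=np.array([np.cos(.2618),0,np.sin(.2618)]); L=np.array([*jig(-.125,-.095),.06])+u*.003
go(L+n*.06,JY,.2618)
E
```

```text
t: 38.25
tcp_pos: [0.4273, 0.0224, 0.2021]
finger_gap: 0.484
t: 38.85
tcp_pos: [0.429, 0.1062, 0.2019]
tool_rot: [0.992, -0.004, 0.129, 0.001]
finger_gap: 0.479
t 38.9 tcp [0.429  0.1062 0.2019] F [0.5 0.7 0.3] gap 0.479 q [-0.01  0.26  2.08  0.    0.54  1.57]
shift [-0.122 -0.01   0.828] turn [-0.      0.0004  0.0002]
```

```bash

python3 -m inch '[[1,[-0.12,0,0.2],[0,0,0]],[1,[-0.12,0,0.45],[0,0,0]],[1,[-0.12,0,0.7],[0,0,0]],[1,[-0.12,0,0.82],[0,0,0]],[1,[-0.12,0,0.82],[0,0,0]],[1,[-0.12,0,0.82],[0,0,0]]]' |sed -n '1,2p;5p'
python3 - <<'E'
from h import *
p,d=snapshot("scene"); cv2.imwrite("pics/s16.png",cv2.resize(p[120:300,240:480],None,fx=3.3,fy=3.3))
n=np.array([-np.sin(.2618),0,np.cos(.2618)]);u=np.array([np.cos(.2618),0,np.sin(.2618)]); L=np.array([*jig(-.125,-.095),.06])+u*.003
go(L+n*.025,JY,.2618)
E
```

```text
t: 39.45
tcp_pos: [0.4399, 0.1059, 0.1202]
finger_gap: 0.48
t 39.5 tcp [0.4398 0.1061 0.1207] F [-0.   0.6 -0.2] gap 0.481 q [-0.01  0.46  2.15  0.    0.27  1.57]
shift [-0.019 -0.011  0.365] turn [-0.     -0.0002  0.0001]
```

View pics/s16.png

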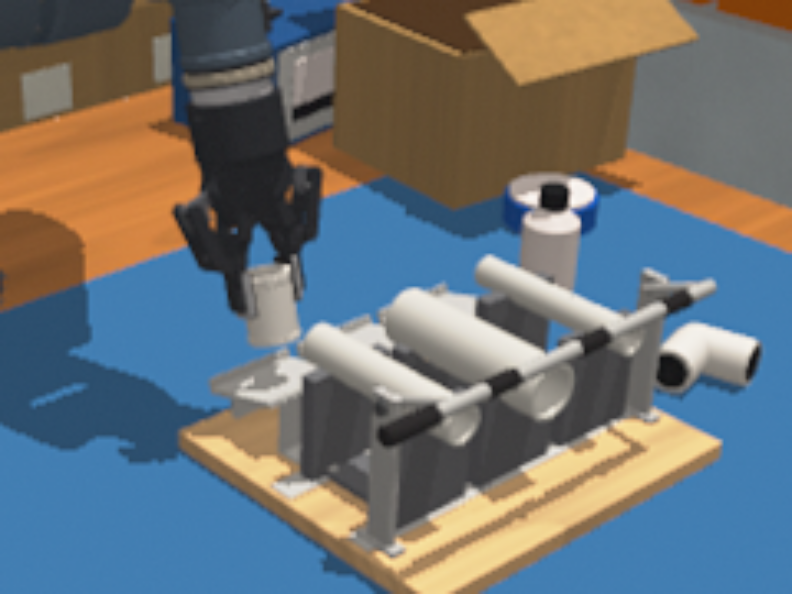

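Aligned above the right ledge. Descend to contact.

```bash

python3 -m inch '[[1,[-0.02,-0.01,0.15],[0,0,0]],[1,[-0.02,-0.01,0.25],[0,0,0]],[1,[-0.02,-0.01,0.32],[0,0,0]],[1,[-0.02,-0.01,0.36],[0,0,0]],[1,[-0.02,-0.01,0.38],[0,0,0]],[1,[-0.02,-0.01,0.38],[0,0,0]]]' |sed -n '1,2p;4,5p'
python3 - <<'E'
from h import *
n=np.array([-np.sin(.2618),0,np.cos(.2618)]);u=np.array([np.cos(.2618),0,np.sin(.2618)]); L=np.array([*jig(-.125,-.095),.06])+u*.003
go(L+n*.0225,JY,.2618)
E
```

```text
t: 40.1
tcp_pos: [0.447, 0.1076, 0.0835]
force: [0.4, -0.4, -1.1]
finger_gap: 0.481
t 40.1 tcp [0.447  0.1076 0.0835] F [ 0.4 -0.4 -1.1] gap 0.481 q [-0.01  0.56  2.16 -0.    0.17  1.57]
shift [0.008 0.005 0.013] turn [-0.0001 -0.0002  0.0003]
```

```bash

python3 -m inch '[[1,[0.01,0,0.01],[0,0,0]],[1,[0.01,0,0.02],[0,0,0]],[1,[0.01,0,0.03],[0,0,0]],[1,[0.01,0,0.03],[0,0,0]]]' |sed -n '1,2p;4,5p'
```

```text
t: 40.5
tcp_pos: [0.4471, 0.1076, 0.0832]
force: [-10.5, -1.5, 32.8]
finger_gap: 0.48
```

Firm contact (33 N). Ease back 2 mm and release.

```bash

python3 -m inch '[[1,[0,0,-0.015],[0,0,0]],[1,[0,0,-0.02],[0,0,0]]]' |sed -n '1,2p;4,5p'
python3 -m inch '[[0,[0,0,0],[0,0,0]],[-0.1,[0,0,0],[0,0,0]],[-0.3,[0,0,0],[0,0,0]],[-0.5,[0,0,0],[0,0,0]],[-0.5,[0,0,0],[0,0,0]],[-0.5,[0,0,-0.2],[0,0,0]],[-0.5,[0,0,-0.5],[0,0,0]],[-0.5,[0,0,-1],[0,0,0]],[-0.5,[0,0,-1],[0,0,0]],[-0.5,[0,0,-1],[0,0,0]]]' |sed -n '1,2p;4,5p'
python3 - <<'E'
from h import *
p,d=snapshot("scene"); cv2.imwrite("pics/s17.png",cv2.resize(p[120:300,240:480],None,fx=3.3,fy=3.3))
go([.434,-.2095,.22])
E
```

```text
t: 40.7
tcp_pos: [0.4476, 0.1076, 0.0836]
force: [-3.4, 0.4, 8.8]
finger_gap: 0.481
t: 41.7
tcp_pos: [0.4228, 0.1078, 0.1805]
force: [-0.4, 0.0, 0.3]
finger_gap: 0.751
t 41.8 tcp [0.4223 0.1077 0.1793] F [ 0.1  0.3 -0.7] gap 0.749 q [-0.01  0.3   2.13 -0.    0.45  1.57]
shift [ 0.244  3.171 -0.356] turn [-0.     -0.0419  0.0003]
```

View pics/s17.png

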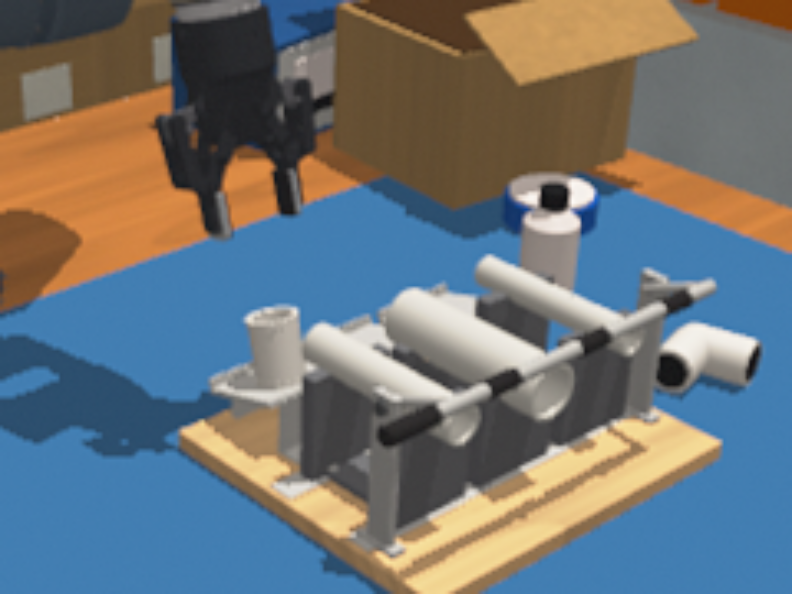

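The medium coupling stands on its ledge (crop (273,348)). Next the small coupling.

```bash

python3 -m inch '[[-1,[0.08,0.2,-0.2],[0,-0.01,0]],[-1,[0.16,0.5,-0.35],[0,-0.02,0]],[-1,[0.24,0.8,-0.36],[0,-0.03,0]],[-1,[0.24,1,-0.36],[0,-0.0419,0]],[-1,[0.24,1,-0.36],[0,-0.0419,0]]]' |sed -n '1,2p'
python3 -m inch '[[-1,[0,0.33,0],[0,0,0]],[-1,[0,0.66,0],[0,0,0]],[-1,[0,1,0],[0,0,0]],[-1,[0,1,0],[0,0,0]]]' |sed -n '1,2p'
python3 -m inch '[[-1,[0,0.33,0],[0,0,0]],[-1,[0,0.66,0],[0,0,0]],[-1,[0,1,0],[0,0,0]],[-1,[0,1,0],[0,0,0]]]' |sed -n '1,2p'
python3 - <<'E'
from h import *
p,d=snapshot("scene"); cv2.imwrite("pics/s18.png",p)
go([.4335,-.2095,.13])
E
```

```text
t: 42.25
tcp_pos: [0.438, 0.0049, 0.2185]
t: 42.65
tcp_pos: [0.4345, -0.0947, 0.2183]
t: 43.05
tcp_pos: [0.4342, -0.1945, 0.2187]
t 43.1 tcp [ 0.4333 -0.1923  0.2186] F [-1.  -0.1 -0.5] gap 1.002 q [-0.65  0.35  1.81  0.    0.99  0.93]
shift [0.006 0.174 0.885] turn [-0.0004  0.0004 -0.0001]
```

View pics/s18.png

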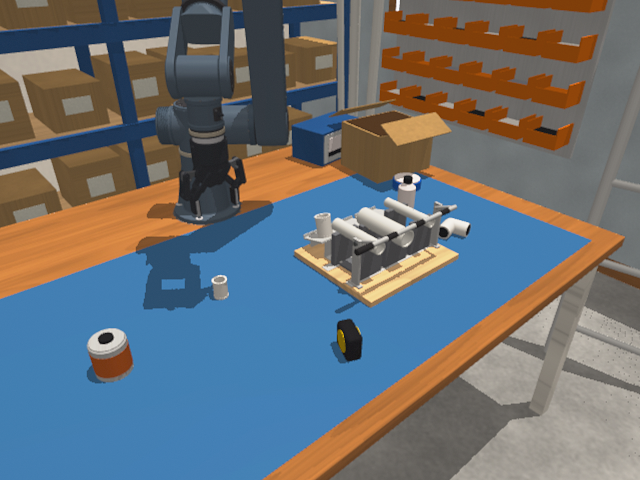

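Small coupling unmoved at (220,287). Descend in two steps.

```bash

python3 -m inch '[[-1,[0,0.17,0.2],[0,0,0]],[-1,[0,0.17,0.5],[0,0,0]],[-1,[0,0.17,0.88],[0,0,0]],[-1,[0,0.17,0.88],[0,0,0]],[-1,[0,0.17,0.88],[0,0,0]]]' |sed -n '1,2p'
python3 - <<'E'
from h import *
go([.4335,-.2095,.020])
E
```

```text
t: 43.6
tcp_pos: [0.4327, -0.2073, 0.1315]
t 43.6 tcp [ 0.4327 -0.2073  0.1315] F [ 0.3 -0.7  0.2] gap 1.003 q [-0.68  0.5   1.88 -0.    0.76  0.9 ]
shift [0.012 0.025 1.115] turn [-0.0005  0.0006  0.0005]
```

```bash

python3 -m inch '[[-1,[0.01,0.01,0.3],[0,0,0]],[-1,[0.01,0.01,0.6],[0,0,0]],[-1,[0.01,0.01,0.85],[0,0,0]],[-1,[0.01,0.01,0.95],[0,0,0]],[-1,[0.01,0.01,0.95],[0,0,0]],[-1,[0.01,0.01,0.95],[0,0,0]]]' |sed -n '1,2p;4p'
python3 -m inch '[[-1,[0,0,0.08],[0,0,0]],[-1,[0,0,0.16],[0,0,0]],[-1,[0,0,0.16],[0,0,0]],[-1,[0,0,0.16],[0,0,0]],[0,[0,0,0.16],[0,0,0]],[1,[0,0,0.16],[0,0,0]],[1,[0,0,0.16],[0,0,0]],[1,[0,0,0.16],[0,0,0]],[1,[0,0,0.16],[0,0,0]],[1,[0,0,0.16],[0,0,0]],[1,[0,0,0.16],[0,0,0]]]' 
python3 -m inch '[[1,[0,0,-0.2],[0,0,0]],[1,[0,0,-0.5],[0,0,0]],[1,[0,0,-0.8],[0,0,0]],[1,[0,0,-1],[0,0,0]],[1,[0,0,-1],[0,0,0]],[1,[0,0,-1],[0,0,0]]]'
python3 - <<'E'
from h import *
p,d=snapshot("scene"); cv2.imwrite("pics/s19.png",cv2.resize(p[100:320,110:390],None,fx=2.7,fy=2.7))
n=np.array([-np.sin(.2618),0,np.cos(.2618)]); L=np.array([*jig(-.125,.095),.06]); print(L)
go(L+n*.12,JY,.2618)
E
```

```text
t: 44.2
tcp_pos: [0.4353, -0.2108, 0.0385]
force: [-0.1, -0.5, -0.2]
t: 45.3
tcp_pos: [0.4344, -0.2104, 0.0216]
tool_rot: [1.0, -0.004, -0.0, 0.0]
force: [-0.5, 1.1, 5.8]
finger_gap: 0.387
t: 45.9
tcp_pos: [0.4344, -0.2103, 0.1211]
tool_rot: [1.0, -0.004, -0.0, 0.0]
force: [0.3, 0.3, -0.1]
finger_gap: 0.383
[0.45295623 0.29704523 0.06      ]
t 46.0 tcp [ 0.4339 -0.21    0.1205] F [0.4 0.1 0.6] gap 0.387 q [-0.68  0.52  1.89 -0.    0.74  0.9 ]
shift [-0.162 -5.07  -0.55 ] turn [-0.0002  0.0419  0.0003]
```

View pics/s19.png

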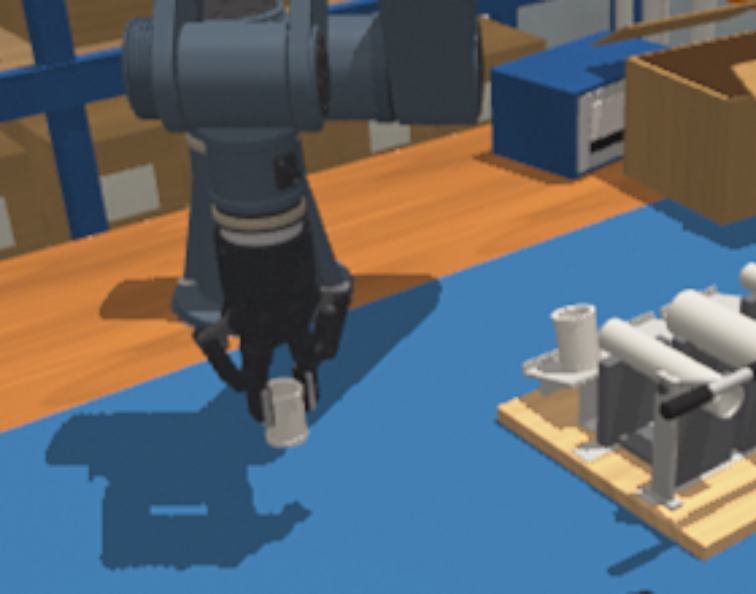

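Held. Carry at z≈.22 (clear of the standing medium coupling) to the left ledge.

```bash

python3 -m inch '[[1,[0,-0.1,-0.3],[0,0,0]],[1,[0,-0.4,-0.6],[0,0,0]],[1,[0,-0.7,-1],[0,0,0]],[1,[0,-1,-1],[0,0,0]],[1,[0,-1,-1],[0,0,0]]]' |sed -n '1,2p;5p'
python3 -m inch '[[1,[0,-0.33,0],[0,0,0]],[1,[0,-0.66,0],[0,0,0]],[1,[0,-1,0],[0,0,0]],[1,[0,-1,0],[0,0,0]]]' |sed -n '1,2p;5p'
python3 -m inch '[[1,[0,-0.33,0],[0,0,0]],[1,[0,-0.66,0],[0,0,0]],[1,[0,-1,0],[0,0,0]],[1,[0,-1,0],[0,0,0]]]' |sed -n '1,2p;5p'
python3 -m inch '[[1,[0,-0.33,0],[0,0,0]],[1,[0,-0.66,0],[0,0,0]],[1,[0,-1,0],[0,0,0]],[1,[0,-1,0],[0,0,0]]]' |sed -n '1,2p;5p'
python3 -m inch '[[1,[0,-0.33,0],[0,0.01,0]],[1,[0,-0.66,0],[0,0.02,0]],[1,[0,-1,0],[0,0.03,0]],[1,[0,-1.0,0],[0,0.0419,0]],[1,[0,-1,0],[0,0.0419,0]],[1,[0,-1,0],[0,0.0419,0]]]' |sed -n '1,3p;5p'
python3 - <<'E'
from h import *
n=np.array([-np.sin(.2618),0,np.cos(.2618)]);u=np.array([np.cos(.2618),0,np.sin(.2618)]); L=np.array([*jig(-.125,.095),.06])+u*.003
go(L+n*.10,JY,.2618)
p,d=snapshot("scene"); cv2.imwrite("pics/s20.png",cv2.resize(p[120:300,240:480],None,fx=3.3,fy=3.3))
E
```

```text
t: 46.45
tcp_pos: [0.434, -0.1071, 0.2207]
finger_gap: 0.387
t: 46.85
tcp_pos: [0.4343, -0.0076, 0.2194]
finger_gap: 0.385
t: 47.25
tcp_pos: [0.4364, 0.0913, 0.2198]
finger_gap: 0.387
t: 47.65
tcp_pos: [0.4383, 0.1909, 0.2201]
finger_gap: 0.383
t: 48.25
tcp_pos: [0.4388, 0.2881, 0.2205]
tool_rot: [0.992, -0.004, 0.13, 0.001]
finger_gap: 0.383
t 48.2 tcp [0.4388 0.2881 0.2205] F [ 0.5 -1.  -1.3] gap 0.383 q [ 0.43  0.34  1.85 -0.17  0.72  2.13]
shift [-0.248 -0.09   0.587] turn [0.0002 0.0003 0.0002]
```

View pics/s20.png

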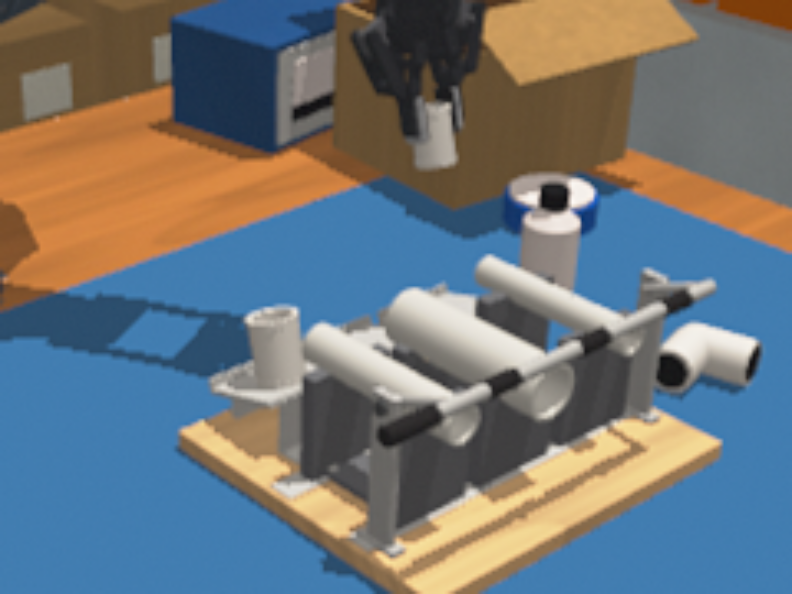

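```bash

python3 -m inch '[[1,[-0.12,-0.09,0.2],[0,0,0]],[1,[-0.25,-0.09,0.5],[0,0,0]],[1,[-0.25,-0.09,0.8],[0,0,0]],[1,[-0.25,-0.09,1],[0,0,0]],[1,[-0.25,-0.09,1],[0,0,0]],[1,[-0.25,-0.09,1],[0,0,0]]]' |sed -n '1,2p;4,5p'
python3 - <<'E'
from h import *
n=np.array([-np.sin(.2618),0,np.cos(.2618)]);u=np.array([np.cos(.2618),0,np.sin(.2618)]); L=np.array([*jig(-.125,.095),.06])+u*.003
go(L+n*.0225,JY,.2618)
p,d=snapshot("scene"); cv2.imwrite("pics/s21.png",cv2.resize(p[120:300,240:480],None,fx=3.3,fy=3.3))
E
```

```text
t: 48.9
tcp_pos: [0.4415, 0.2977, 0.118]
force: [0.7, -0.4, -0.2]
finger_gap: 0.382
t 48.9 tcp [0.4415 0.2977 0.118 ] F [ 0.7 -0.4 -0.2] gap 0.382 q [ 0.45  0.53  1.92 -0.26  0.46  2.25]
shift [-0.01   0.006  0.365] turn [ 0.0001 -0.0001  0.    ]
```

View pics/s21.png

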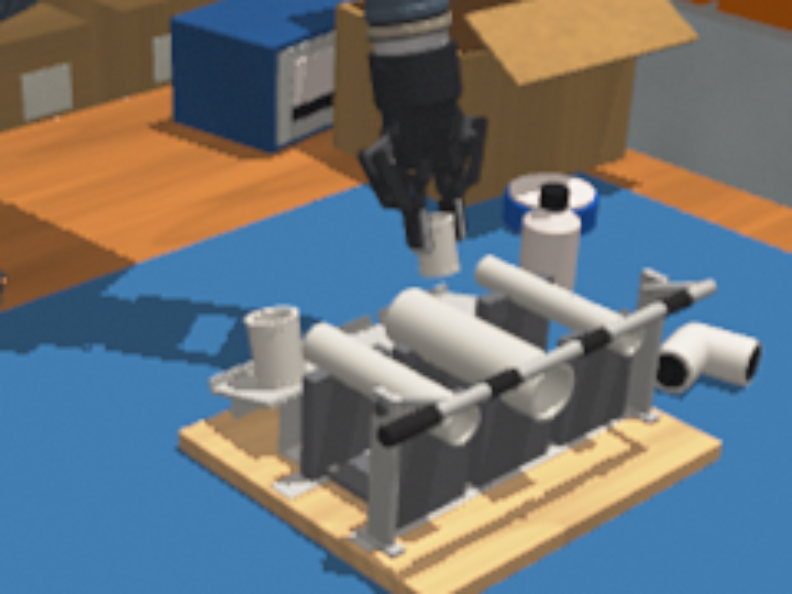

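```bash

python3 -m inch '[[1,[-0.01,0,0.15],[0,0,0]],[1,[-0.01,0,0.26],[0,0,0]],[1,[-0.01,0,0.33],[0,0,0]],[1,[-0.01,0,0.365],[0,0,0]],[1,[-0.01,0,0.375],[0,0,0]],[1,[-0.01,0,0.375],[0,0,0]]]' |sed -n '1,2p;4,5p'
```

```text
t: 49.55
tcp_pos: [0.4493, 0.2986, 0.0818]
force: [-0.4, -1.0, 1.0]
finger_gap: 0.382
```

```bash

python3 -m inch '[[1,[0,0,0.005],[0,0,0]],[1,[0,0,0.01],[0,0,0]],[1,[0,0,0.01],[0,0,0]]]' |sed -n '1,2p;4,5p'
python3 -m inch '[[0.2,[0,0,0],[0,0,0]],[0,[0,0,0],[0,0,0]],[-0.3,[0,0,0],[0,0,0]],[-0.5,[0,0,0],[0,0,0]],[-0.5,[0,0,0],[0,0,0]],[-0.5,[0,0,-0.2],[0,0,0]],[-0.5,[0,0,-0.5],[0,0,0]],[-0.5,[0,0,-1],[0,0,0]],[-0.5,[0,0,-1],[0,0,0]],[-0.5,[0,0,-1],[0,0,0]]]' |sed -n '1,2p;4,5p'
python3 -m inch '[[0,[0,0,-0.2],[0,-0.01,0]],[0,[0,0,-0.5],[0,-0.02,0]],[1,[0,0,-0.7],[0,-0.03,0]],[1,[0,0,-0.7],[0,-0.0418,0]],[1,[0,0,-0.7],[0,-0.0418,0]]]' |sed -n '1,2p;4,5p'
python3 - <<'E'
from h import *
p,d=snapshot("scene"); cv2.imwrite("pics/s22.png",cv2.resize(p[120:300,240:480],None,fx=3.3,fy=3.3))
S=cloud("scene",d)
for nm,yy,h in(("small",.095,.048),("medium",-.095,.056)):
    L=np.array([*jig(-.125,yy),.06]); M=(R.from_euler("z",JY)*R.from_euler("y",-.2618)).as_matrix()
    q=(S.reshape(-1,3)-L)@M; q=q[(abs(q[:,0])<.045)&(abs(q[:,1])<.04)&(q[:,2]>.01)&(q[:,2]<.08)]
    top=q[q[:,2]>h-.006]; print(nm,"top z",round(np.percentile(q[:,2],97),3),len(top),"mid",np.round((top.max(0)+top.min(0))/2,3),"ext",np.round(np.ptp(top,axis=0),3))
go([.72,.012,.26])
E
```

```text
t: 49.85
tcp_pos: [0.4495, 0.2986, 0.0816]
force: [-1.9, -0.4, 5.6]
finger_gap: 0.386
t: 50.85
tcp_pos: [0.4239, 0.2991, 0.1785]
force: [0.4, 0.1, -0.2]
finger_gap: 0.749
t: 51.35
tcp_pos: [0.4075, 0.2987, 0.2439]
force: [0.1, 0.1, -0.3]
finger_gap: 0.009
small top z 0.05 59 mid [0.003 0.002 0.046] ext [0.037 0.036 0.008]
medium top z 0.057 88 mid [ 0.006 -0.     0.054] ext [0.045 0.041 0.008]
t 51.4 tcp [0.406  0.2983 0.2432] F [-0.8 -0.4 -0.5] gap 0.001 q [ 0.41  0.35  1.72 -0.    1.08  1.99]
shift [ 3.168  2.833 -0.168] turn [0.0002 0.0002 0.    ]
```

View pics/s22.png

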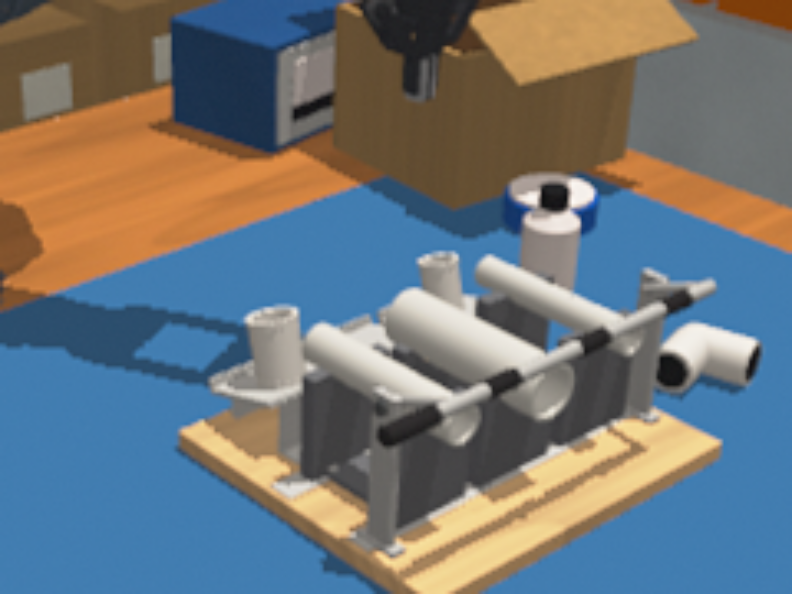

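Both couplings stand within ~6 mm of the ledge middles. Next go behind the bar sleeve with closed fingers.

```bash

python3 -m inch '[[1,[0.33,0.3,0],[0,0,0]],[1,[0.66,0.6,0],[0,0,0]],[1,[1,0.9,-0.15],[0,0,0]],[1,[1,0.9,-0.15],[0,0,0]]]' |sed -n '1,2p'
python3 -m inch '[[1,[0.33,0.33,0],[0,0,0]],[1,[0.66,0.66,0],[0,0,0]],[1,[1,1,0],[0,0,0]],[1,[1,1,0],[0,0,0]]]' |sed -n '1,2p'
python3 -m inch '[[1,[0.33,0.33,0],[0,0,0]],[1,[0.66,0.66,0],[0,0,0]],[1,[1,0.94,0],[0,0,0]],[1,[1,0.94,0],[0,0,0]]]' |sed -n '1,2p'
python3 - <<'E'
from h import *
go([.726,.012,.17])
t,d=snapshot("top"); C=cloud("top",d); cv2.imwrite("pics/t23.png",t)
for nm,yy,rr,zz in(("m",-.095,.01675,.1132),("l",0,.02415,.1058),("s",.095,.01335,.1167)):
    q=C.reshape(-1,3)-[JO[0],JO[1],0]; q=q@R.from_euler("z",JY).as_matrix()
    q=q[(abs(q[:,0])<.09)&(abs(q[:,1]-yy)<.035)&(q[:,2]>zz+.004)&(q[:,2]<.15)]
    a=q[q[:,0]<-.055];b=q[q[:,0]>.055]
    print(nm,"top z",np.round([np.percentile(k[:,2],90)-rr-zz for k in(a,b)],4) if len(a)*len(b) else len(q),"y mid",np.round([(k[:,1].max()+k[:,1].min())/2-yy for k in(a,b) if len(k)],4),"x",np.round([q[:,0].min(),q[:,0].max()],3))
E
```

```text
t: 51.8
tcp_pos: [0.5093, 0.2047, 0.2595]
t: 52.2
tcp_pos: [0.607, 0.1031, 0.2577]
t: 52.6
tcp_pos: [0.7054, 0.0089, 0.257]
t 52.6 tcp [0.7054 0.0089 0.257 ] F [-1.1 -0.   0.9] gap -0.004 q [-0.14  0.62  1.18 -0.    1.34  1.44]
shift [ 0.205 -0.036  0.87 ] turn [ 0.0003 -0.0001 -0.0004]
m top z [-0.0041  0.0016] y mid [0.0154 0.0084] x [-0.07   0.078]
l top z [0.0018 0.0023] y mid [0.0007 0.    ] x [-0.078  0.081]
s top z [0.0031 0.0035] y mid [-0.0005 -0.0002] x [-0.079  0.078]
```

```bash
python3 -c "
import cv2;t=cv2.imread('pics/t23.png');cv2.imwrite('pics/t23j.png',cv2.resize(t[180:320,190:350],None,fx=5,fy=5)[:600])"
```

```text
(no output)
```

View pics/t23j.png

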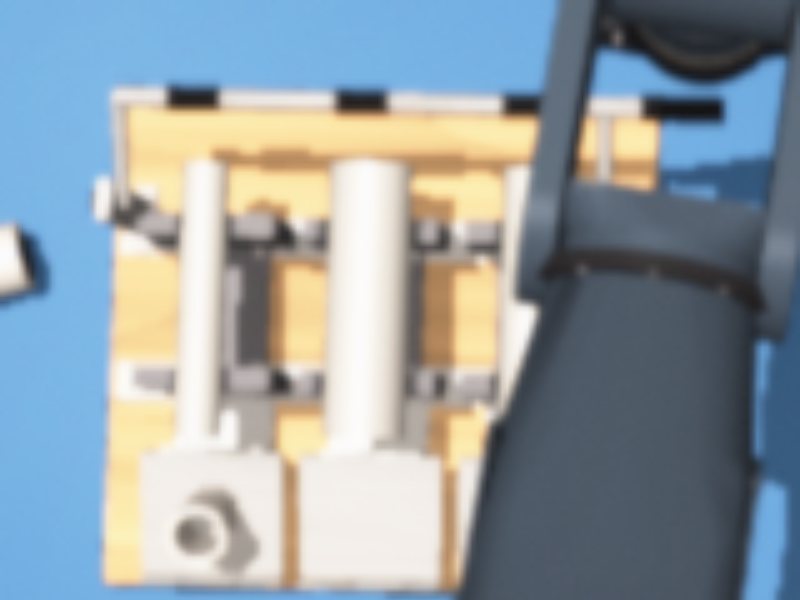

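The arm just hides the medium pipe in that view; the other two check out. Go behind the sleeve.

```bash

python3 -m inch '[[1,[0.1,0,0],[0,0,0]],[1,[0.23,0,0],[0,0,0]],[1,[0.23,0,0.3],[0,0,0]],[1,[0.23,0,0.6],[0,0,0]],[1,[0.23,0,0.9],[0,0,0]],[1,[0.23,0,1],[0,0,0]],[1,[0.23,0,1],[0,0,0]]]' |sed -n '1,2p;4p'
python3 - <<'E'
from h import *
p,d=snapshot("scene"); cv2.imwrite("pics/s24.png",cv2.resize(p[120:300,240:480],None,fx=3.3,fy=3.3))
P=sense()["tcp_pos"]
for q in (2.75,2.6,2.4,2.2,2.0,1.8,1.57,1.3,1.05,.8):
    x=.631-.062*np.cos(q)+.019; z=.138+.062*np.sin(q)-.018
    print(q,np.round([(x-P[0])*10,(P[2]-z)*10],3))
E
```

```text
t: 53.35
tcp_pos: [0.7241, 0.014, 0.1577]
force: [-0.8, -0.5, 0.3]
2.75 [-0.183  0.16 ]
2.6 [-0.225  0.077]
2.4 [-0.299 -0.022]
2.2 [-0.392 -0.104]
2.0 [-0.498 -0.167]
1.8 [-0.616 -0.207]
1.57 [-0.757 -0.223]
1.3 [-0.922 -0.2  ]
1.05 [-1.065 -0.141]
0.8 [-1.188 -0.048]
```

View pics/s24.png

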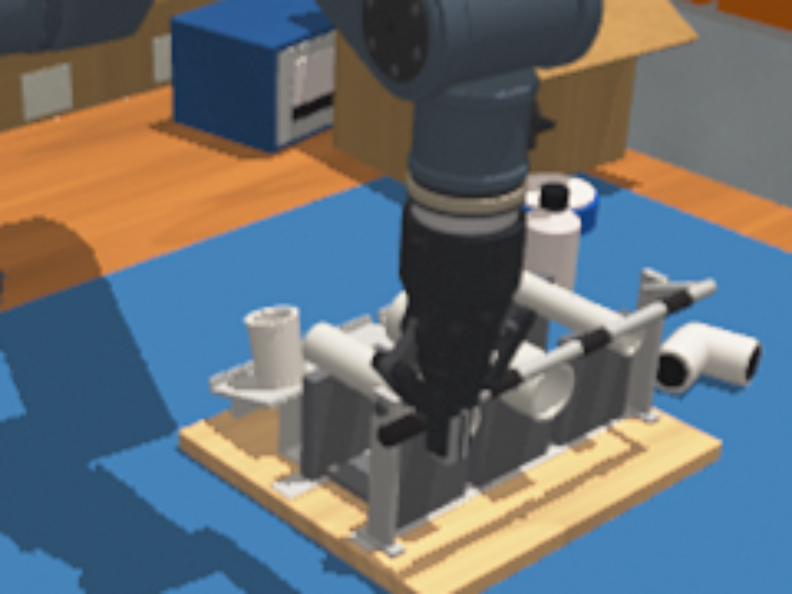

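```bash

python3 -m inch '[[1,[0,0.05,0.15],[0,0,0]],[1,[-0.1,0.05,0.15],[0,0,0]],[1,[-0.18,0.05,0.15],[0,0,0]],[1,[-0.225,0.05,0.08],[0,0,0]],[1,[-0.26,0.05,0.03],[0,0,0]],[1,[-0.3,0.05,-0.02],[0,0,0]],[1,[-0.345,0.05,-0.065],[0,0,0]],[1,[-0.39,0.05,-0.105],[0,0,0]],[1,[-0.445,0.05,-0.14],[0,0,0]],[1,[-0.5,0.05,-0.165],[0,0,0]],[1,[-0.56,0.05,-0.19],[0,0,0]],[1,[-0.62,0.05,-0.21],[0,0,0]],[1,[-0.62,0.05,-0.21],[0,0,0]]]'
python3 - <<'E'
from h import *
p,d=snapshot("scene"); cv2.imwrite("pics/s25.png",cv2.resize(p[120:300,240:480],None,fx=3.3,fy=3.3))
E
```

```text
t: 54.7
tcp_pos: [0.6721, 0.007, 0.1881]
tool_rot: [1.0, -0.004, 0.011, 0.001]
force: [9.0, 0.2, 6.7]
finger_gap: 0.004
```

View pics/s25.png

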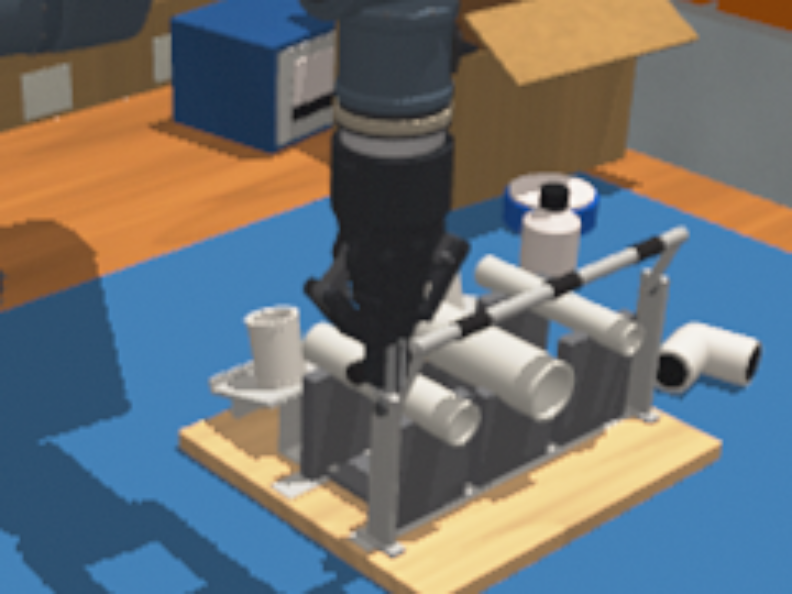

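The bar rises with the finger (q≈2). Continue over the top.

```bash

python3 -m inch '[[1,[-0.07,0,-0.01],[0,0,0]],[1,[-0.14,0,-0.015],[0,0,0]],[1,[-0.22,0,-0.005],[0,0,0]],[1,[-0.305,0,0.01],[0,0,0]],[1,[-0.38,0,0.04],[0,0,0]],[1,[-0.45,0,0.07],[0,0,0]],[1,[-0.51,0,0.115],[0,0,0]],[1,[-0.57,0,0.16],[0,0,0]],[1,[-0.61,0,0.21],[0,0,0]],[1,[-0.65,0,0.255],[0,0,0]],[1,[-0.65,0,0.255],[0,0,0]]]'
python3 - <<'E'
from h import *
p,d=snapshot("scene"); cv2.imwrite("pics/s26.png",cv2.resize(p[120:300,240:480],None,fx=3.3,fy=3.3))
E
```

```text
t: 55.85
tcp_pos: [0.5974, 0.0084, 0.1539]
tool_rot: [1.0, -0.004, -0.002, -0.0]
force: [0.5, -0.5, 0.2]
finger_gap: -0.003
```

View pics/s26.png

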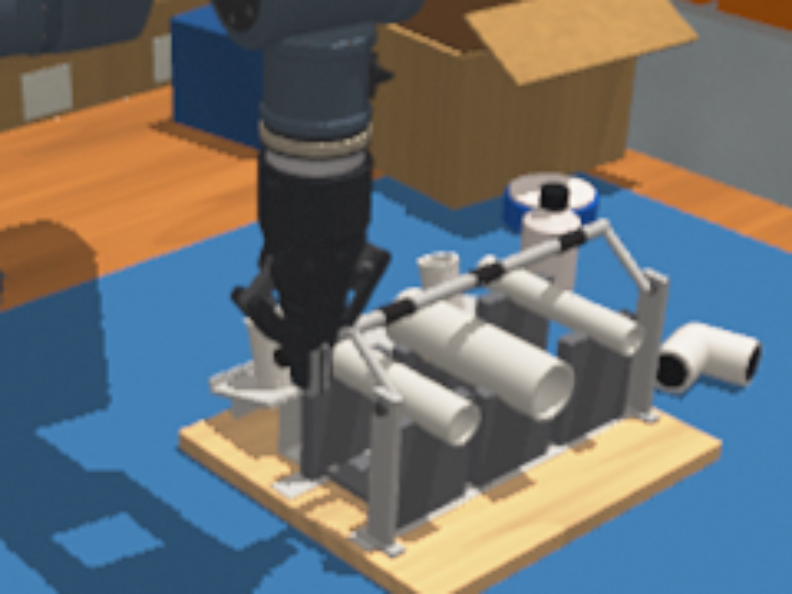

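Bar is at q≈0.7. Lift over the sleeve and press from the top.

```bash

python3 -m inch '[[1,[0.1,0,0],[0,0,0]],[1,[0.15,0,-0.4],[0,0,0]],[1,[0.1,0,-0.8],[0,0,0]],[1,[-0.21,0,-0.8],[0,0,0]],[1,[-0.21,0,-0.8],[0,0,0]],[1,[-0.21,0,-0.8],[0,0,0]]]' |sed -n '1,2p;4p'
python3 - <<'E'
from h import *
t,d=snapshot("top"); C=cloud("top",d); m=(C[...,2]>.145)&(C[...,2]<.21)&(C[...,0]>.55)&(C[...,1]>.22)&(C[...,1]<.34)
print("bar",np.round(np.median(C[m],0),3),m.sum()); go([.577,.010,.19])
E
```

```text
t: 56.5
tcp_pos: [0.578, 0.0085, 0.2356]
force: [1.3, 0.5, -0.3]
bar [0.582 0.294 0.179] 225
t 56.5 tcp [0.5786 0.0084 0.2353] F [ 0.4  0.5 -0.8] gap 0.002 q [-0.18  0.46  1.55  0.    1.13  1.4 ]
shift [-0.016 -0.016  0.453] turn [ 0.     -0.0001  0.0003]
```

```bash

python3 -m inch '[[1,[-0.01,-0.01,0.2],[0,0,0]],[1,[-0.01,-0.01,0.4],[0,0,0]],[1,[-0.01,-0.01,0.5],[0,0,0]],[1,[-0.02,-0.01,0.56],[0,0,0]],[1,[-0.03,-0.01,0.62],[0,0,0]],[1,[-0.04,-0.01,0.68],[0,0,0]],[1,[-0.05,-0.01,0.74],[0,0,0]],[1,[-0.06,-0.01,0.8],[0,0,0]],[1,[-0.06,-0.01,0.83],[0,0,0]],[1,[-0.06,-0.01,0.83],[0,0,0]]]'
python3 - <<'E'
from h import *
p,d=snapshot("scene"); cv2.imwrite("pics/s27.png",cv2.resize(p[120:300,240:480],None,fx=3.3,fy=3.3))
E
```

```text
t: 57.55
tcp_pos: [0.5724, 0.0094, 0.1518]
tool_rot: [1.0, -0.004, 0.0, -0.0]
force: [0.1, 0.0, 0.4]
finger_gap: 0.001
```

View pics/s27.png

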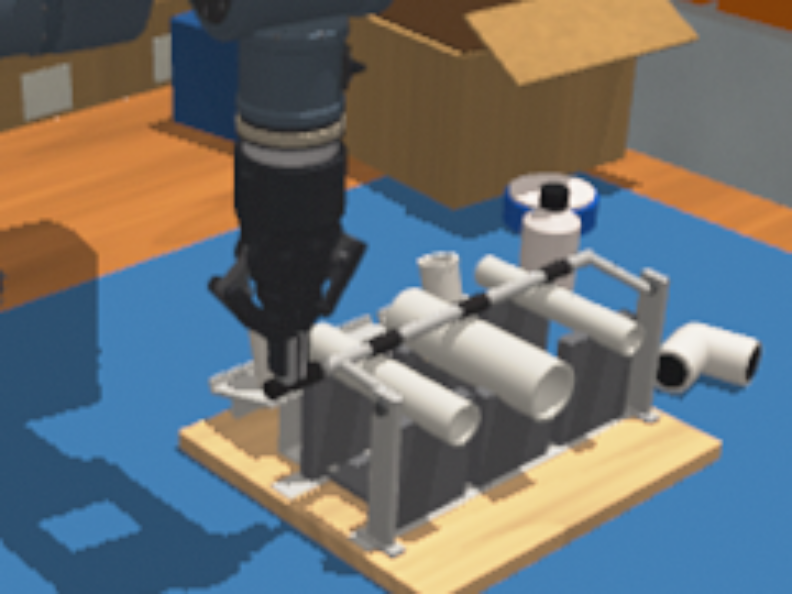

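Following down, q≈0.1 left. Press in small steps until the stop is felt.

```bash

python3 -m inch '[[1,[0,0,0.02],[0,0,0]],[1,[0,0,0.04],[0,0,0]],[1,[0,0,0.05],[0,0,0]],[1,[0,0,0.06],[0,0,0]],[1,[0,0,0.06],[0,0,0]]]' | sed -n '1,2p;4p'
```

```text
t: 58.1
tcp_pos: [0.5721, 0.0094, 0.1462]
force: [-0.7, 0.0, 0.4]
```

```bash

python3 -m inch '[[1,[0,0,0.01],[0,0,0]],[1,[0,0,0.015],[0,0,0]],[1,[0,0,0.02],[0,0,0]],[1,[0,0,0.02],[0,0,0]]]' | sed -n '1,2p;4p'
```

```text
t: 58.5
tcp_pos: [0.5722, 0.0095, 0.1458]
force: [-1.7, -0.5, 9.7]
```

```bash

python3 -m inch '[[1,[0,0,0.01],[0,0,0]],[1,[0,0,0.01],[0,0,0]],[1,[0,0,0.01],[0,0,0]]]' | sed -n '1,2p;4p'
python3 -m inch '[[1,[0,0,-0.2],[0,0,0]],[1,[0,0,-0.5],[0,0,0]],[1,[0,0,-1],[0,0,0]],[1,[0,0,-1],[0,0,0]]]' | sed -n '1,2p;4p'
python3 -m inch '[[1,[-0.2,0.3,0],[0,0,0]],[1,[-0.4,0.6,0],[0,0,0]],[1,[-0.6,1,0],[0,0,0]],[1,[-0.6,1,0],[0,0,0]]]' | sed -n '1,2p;4p'
python3 -m inch '[[1,[0,0.3,0],[0,0,0]],[1,[0,0.6,0],[0,0,0]],[1,[0,1,0],[0,0,0]],[1,[0,1,0],[0,0,0]]]' | sed -n '1,2p;4p'
python3 - <<'E'
from h import *
p,d=snapshot("scene"); cv2.imwrite("pics/s28.png",p); S=cloud("scene",d)
t,dt=snapshot("top"); C=cloud("top",dt); cv2.imwrite("pics/t28j.png",cv2.resize(t[180:320,190:350],None,fx=5,fy=5)[:600])
Rz=R.from_euler("z",JY).as_matrix()
for nm,X in(("top",C),("scene",S)):
    q=(X.reshape(-1,3)-[*JO,0])@Rz
    b=q[(abs(q[:,0]+.007)<.02)&(q[:,2]>.11)&(q[:,2]<.2)&(abs(q[:,1]+.182)<.02)]; print(nm,"sleeve n",len(b),"x",np.round(np.median(b[:,0]),4),"top z",np.round(np.percentile(b[:,2],[50,90]),4))
    for k,yy,rr,zz in(("m",-.095,.01675,.1132),("l",0,.02415,.1058),("s",.095,.01335,.1167)):
        w=q[(abs(q[:,1]-yy)<.035)&(q[:,2]>zz+.004)&(q[:,2]<.14)&(q[:,0]>-.1)&(q[:,0]<.1)]
        a=w[(w[:,0]<-.055)];b=w[(w[:,0]>.055)]
        for e in(a,b):
            if len(e): print(" ",k,"dz",round(np.percentile(e[:,2],90)-rr-zz,4),"dy",round((e[:,1].max()+e[:,1].min())/2-yy,4),"x",np.round([e[:,0].min(),e[:,0].max()],3))
    for nn,yy,h in(("cs",.095,.048),("cm",-.095,.056)):
        L=np.array([*jig(-.125,yy),.06]); M=(R.from_euler("z",JY)*R.from_euler("y",-.2618)).as_matrix()
        c=(X.reshape(-1,3)-L)@M; c=c[(abs(c[:,0])<.045)&(abs(c[:,1])<.04)&(c[:,2]>h-.006)&(c[:,2]<.08)]
        if len(c): print(" ",nn,np.round((c.max(0)+c.min(0))/2,3))
E
```

```text
t: 58.8
tcp_pos: [0.5722, 0.0094, 0.1457]
force: [-4.1, -0.4, 14.9]
t: 59.2
tcp_pos: [0.5764, 0.009, 0.2499]
force: [0.9, -0.6, 0.2]
t: 59.6
tcp_pos: [0.509, -0.0934, 0.2428]
force: [0.6, 0.6, -0.1]
t: 60.0
tcp_pos: [0.5115, -0.1942, 0.243]
force: [0.3, -0.2, 0.2]
top sleeve n 81 x -0.0088 top z [0.1437 0.1485]
  m dz 0.003 dy 0.0012 x [-0.079 -0.055]
  m dz 0.0022 dy -0.0003 x [0.055 0.079]
  l dz 0.0018 dy 0.0006 x [-0.078 -0.057]
  l dz 0.0013 dy -0.0001 x [0.055 0.081]
  s dz 0.0057 dy 0.0021 x [-0.08  -0.056]
  s dz 0.0047 dy 0.0026 x [0.056 0.077]
  cs [0.001 0.001 0.05 ]
  cm [0.004 0.001 0.059]
scene sleeve n 96 x -0.0031 top z [0.1439 0.1471]
  m dz 0.0014 dy -0.0023 x [-0.08  -0.056]
  m dz 0.0014 dy -0.0005 x [0.055 0.082]
  l dz 0.001 dy -0.0051 x [-0.078 -0.055]
  l dz 0.0012 dy -0.0013 x [0.055 0.085]
  s dz 0.0031 dy 0.0001 x [-0.082 -0.055]
  s dz 0.0035 dy 0.0011 x [0.055 0.081]
  cs [0.003 0.001 0.046]
  cm [ 0.006 -0.001  0.054]
```

View pics/s28.png

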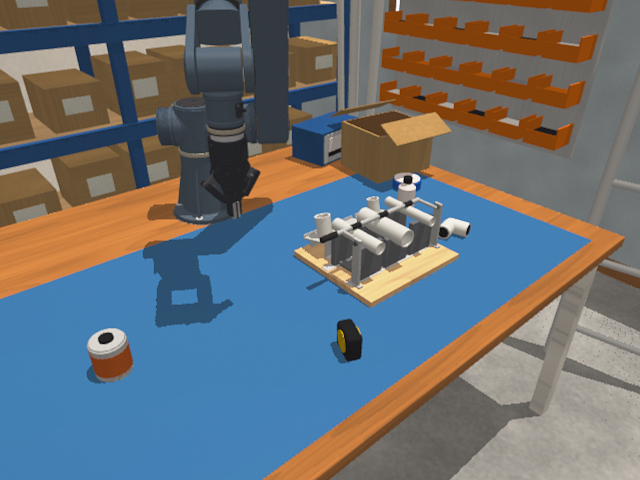

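View pics/t28j.png

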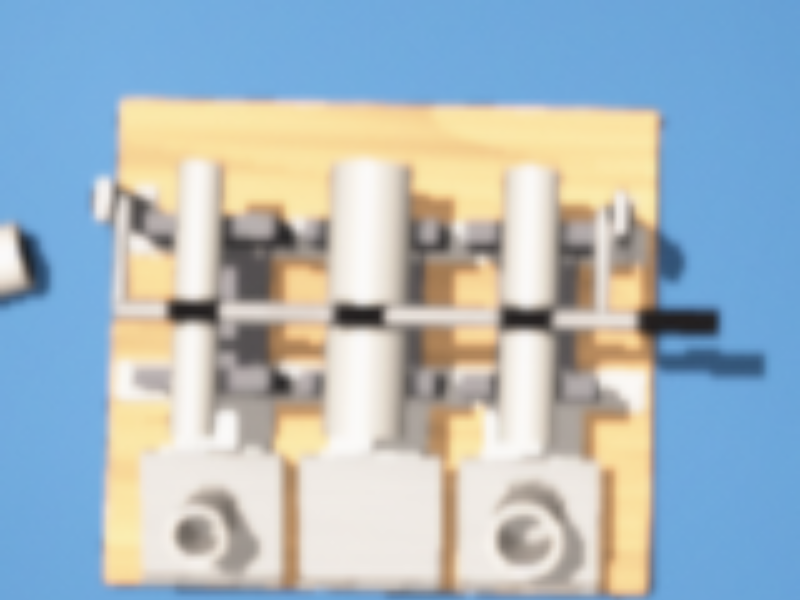

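Bar is down on its stop (tip .1457 means q≈0). The small pipe reads ~2 mm left of before, so check that more carefully.

```bash
python3 - <<'E'
from h import *
a=cv2.imread("pics/t10.png"); a2=cv2.imread("pics/t13.png"); b,_=snapshot("top"); cv2.imwrite("pics/t29.png",b)
a3=cv2.imread("pics/t23.png")
def edges(im,v,u0,u1):
    r=im[v,u0:u1].astype(float).sum(1); g=np.diff(r); i,j=np.argmax(g),np.argmin(g); 
    def sub(k,s):
        if 0<k<len(g)-1:
            x=s*g[k-1:k+2]; d=x[0]-2*x[1]+x[2]; return k+.5*(x[0]-x[2])/d if d else k
        return k
    return round(u0+sub(i,1)+.5,2),round(u0+sub(j,-1)+.5,2)
for v in(216,220,228,234,238,250,254,262,266):
    print(v,[edges(x,v,222,242) for x in(a,a2,a3,b)])
s1=cv2.imread("pics/s28.png"); s0=cv2.imread("pics/s13.png"); sb,_=snapshot("scene"); cv2.imwrite("pics/cmp2.png",np.hstack([cv2.resize(x[180:270,370:450],None,fx=4.9,fy=4.9,interpolation=cv2.INTER_CUBIC) for x in(s0,sb)]))
# expected seat pix
for dy in(0,.003):print(proj("top",[[*jig(.0,.095+dy),.1167],[*jig(.07,.095+dy),.1167]]))
E
```

```text
216 [(np.float64(235.63), np.float64(233.29)), (np.float64(235.64), np.float64(233.31)), (np.float64(235.64), np.float64(233.37)), (np.float64(234.64), np.float64(232.29))]
220 [(np.float64(235.55), np.float64(233.15)), (np.float64(235.57), np.float64(233.16)), (np.float64(235.55), np.float64(233.22)), (np.float64(234.61), np.float64(232.21))]
228 [(np.float64(225.45), np.float64(234.33)), (np.float64(225.45), np.float64(234.35)), (np.float64(225.44), np.float64(234.35)), (np.float64(224.48), np.float64(233.45))]
234 [(np.float64(225.94), np.float64(237.71)), (np.float64(225.95), np.float64(237.71)), (np.float64(225.89), np.float64(237.74)), (np.float64(225.17), np.float64(236.72))]
238 [(np.float64(226.0), np.float64(237.69)), (np.float64(225.88), np.float64(237.69)), (np.float64(225.83), np.float64(237.69)), (np.float64(225.28), np.float64(236.69))]
250 [(np.float64(234.66), np.float64(236.73)), (np.float64(234.66), np.float64(236.74)), (np.float64(234.65), np.float64(236.74)), (np.float64(224.71), np.float64(232.0))]
254 [(np.float64(224.93), np.float64(233.03)), (np.float64(224.91), np.float64(233.01)), (np.float64(224.88), np.float64(233.03)), (np.float64(235.25), np.float64(232.1))]
262 [(np.float64(234.05), np.float64(236.72)), (np.float64(234.05), np.float64(236.75)), (np.float64(234.01), np.float64(236.75)), (np.float64(233.21), np.float64(236.69))]
266 [(np.float64(233.55), np.float64(237.12)), (np.float64(233.55), np.float64(237.09)), (np.float64(233.55), np.float64(237.21)), (np.float64(232.55), np.float64(237.11))]
[[230.06217794 239.71607123]
 [230.79949996 215.74196494]]
[[229.02941274 239.69548541]
 [229.76957972 215.72122757]]
```

View pics/cmp2.png

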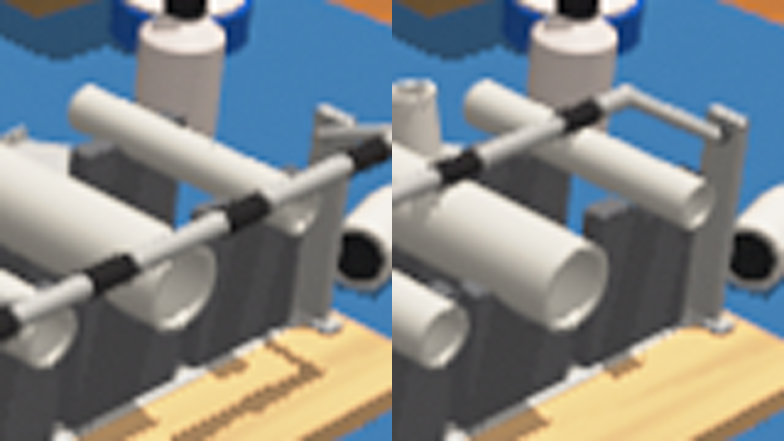

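The small pipe has moved 1 px (≈2.5–3 mm) to +y and stands 2–3 mm high since the bar came over. It is in tolerance, but it seems pinned on one notch flank. I'll lift the bar a little by its sleeve so the pipe drops back, then close it again.

```bash
python3 - <<'E'
from h import *
go([.5685,.012,.22],JY+np.pi/2)
E
```

```text
t 60.2 tcp [ 0.5101 -0.1888  0.2428] F [0.4 1.  0. ] gap 0.001 q [-0.56  0.4   1.62  0.    1.12  1.02]
shift [ 0.569 -2.012  0.23 ] turn [-0.0003 -0.     -0.2496]
```

```bash

python3 -m inch '[[0.2,[0.1,-0.2,0],[0,0,-0.02]],[0,[0.2,-0.4,0],[0,0,-0.04]],[0,[0.3,-0.6,0],[0,0,-0.06]],[0,[0.4,-0.8,0],[0,0,-0.08]],[0,[0.56,-1,0],[0,0,-0.1]],[0,[0.56,-1,0],[0,0,-0.12]],[0,[0.56,-1,0],[0,0,-0.14]],[0,[0.56,-1,0],[0,0,-0.16]],[0,[0.56,-1,0],[0,0,-0.18]],[0,[0.56,-1,0],[0,0,-0.2]],[0,[0.56,-1,0],[0,0,-0.22]],[0,[0.56,-1,0],[0,0,-0.2496]],[0,[0.56,-1,0],[0,0,-0.2496]],[0,[0.56,-1,0],[0,0,-0.2496]]]' | sed -n '1,3p'
python3 - <<'E'
from h import *
go([.5685,.012,.20],JY+np.pi/2)
E
```

```text
t: 61.6
tcp_pos: [0.5668, -0.0887, 0.2432]
tool_rot: [0.71, 0.704, -0.0, -0.0]
t 61.6 tcp [ 0.5668 -0.0887  0.2432] F [ 0.2  0.  -0.5] gap 0.497 q [-0.35  0.44  1.55  0.    1.15 -0.34]
shift [1.007 0.008 0.433] turn [-0.0001 -0.0001  0.0002]
```

```bash

python3 -m inch '[[0,[0.33,0,0],[0,0,0]],[0,[0.66,0,0],[0,0,0]],[0,[1,0.01,0],[0,0,0]],[0,[1,0.01,0.3],[0,0,0]],[0,[1,0.01,0.43],[0,0,0]],[0,[1,0.01,0.43],[0,0,0]]]' | sed -n '1,2p'
python3 - <<'E'
from h import *
go([.569,.012,.124],JY+np.pi/2)
p,d=snapshot("scene"); cv2.imwrite("pics/s30.png",cv2.resize(p[120:300,240:480],None,fx=3.3,fy=3.3))
E
```

```text
t: 62.2
tcp_pos: [0.5673, 0.0103, 0.1982]
t 62.2 tcp [0.5673 0.0103 0.1982] F [-0.7 -0.8 -0.1] gap 0.497 q [-0.18  0.49  1.61 -0.    1.04 -0.17]
shift [0.016 0.021 0.742] turn [-0.0009 -0.0001 -0.    ]
```

View pics/s30.png

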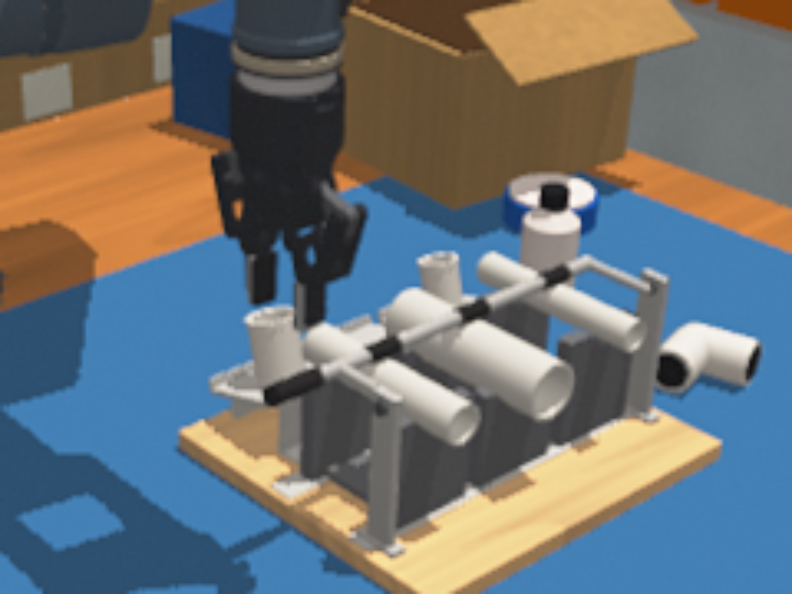

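```bash

python3 -m inch '[[0,[-0.02,0.02,0.2],[0,0,0]],[0,[-0.02,0.02,0.4],[0,0,0]],[0,[-0.02,0.02,0.6],[0,0,0]],[0,[-0.02,0.02,0.74],[0,0,0]],[0,[-0.02,0.02,0.74],[0,0,0]]]' | sed -n '1,2p;4p'
python3 -m inch '[[0.4,[0,0,0],[0,0,0]],[1,[0,0,0],[0,0,0]],[1,[0,0,0],[0,0,0]],[1,[0,0,0],[0,0,0]],[1,[0,0,0],[0,0,0]],[1,[0,0,0],[0,0,0]]]' 20
```

```text
t: 62.75
tcp_pos: [0.5706, 0.0068, 0.1254]
force: [-0.3, 0.1, -0.3]
t: 63.35
tcp_pos: [0.5663, 0.0071, 0.1273]
tool_rot: [0.711, 0.704, -0.004, -0.004]
force: [-9.3, -3.0, 6.0]
finger_gap: 0.178
```

Sleeve gripped (15 mm). Lift ~12 mm and look at the pipe.

```bash

python3 -m inch '[[1,[0,-0.02,-0.04],[0,0,0]],[1,[0,-0.02,-0.08],[0,0,0]],[1,[0,-0.01,-0.12],[0,0,0]],[1,[0,-0.01,-0.12],[0,0,0]],[1,[0,-0.01,-0.12],[0,0,0]]]' 30
python3 - <<'E'
from h import *
b,_=snapshot("top"); p,_=snapshot("scene"); cv2.imwrite("pics/s31.png",cv2.resize(p[120:300,240:480],None,fx=3.3,fy=3.3))
ims=[cv2.imread("pics/t23.png"),cv2.imread("pics/t29.png"),b]
cv2.imwrite("pics/cmp3.png",np.hstack([cv2.resize(x[205:275,215:250],None,fx=7,fy=7,interpolation=cv2.INTER_CUBIC) for x in ims]))
E
```

```text
t: 63.85
tcp_pos: [0.567, 0.0071, 0.1381]
tool_rot: [0.711, 0.704, -0.003, -0.003]
force: [-7.5, -4.4, -3.7]
finger_gap: 0.173
```

View pics/cmp3.png

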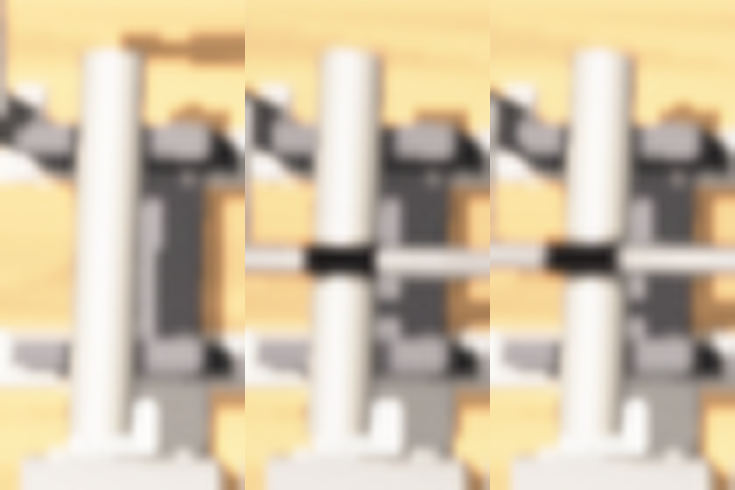

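View pics/s31.png

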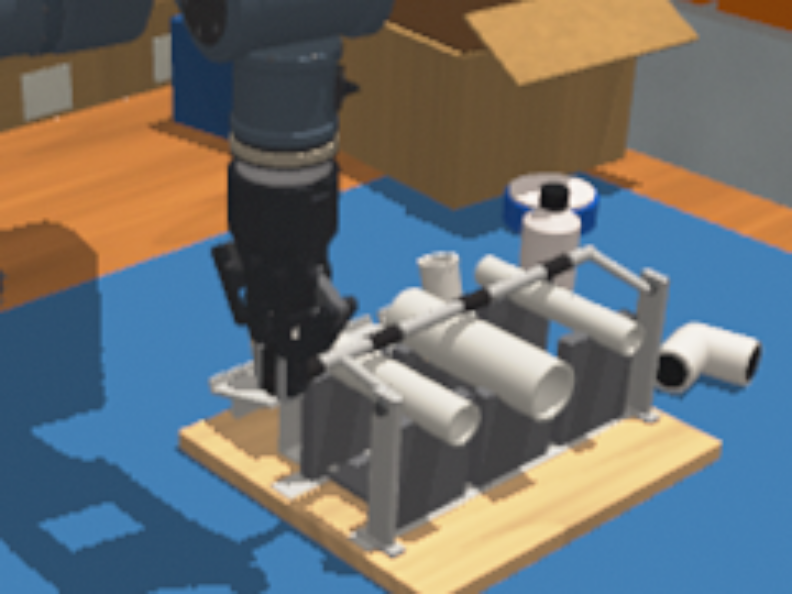

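The pipe rolled back into the notches (right strip matches the left one). Swing the bar down again.

```bash

python3 -m inch '[[1,[0,-0.01,0.04],[0,0,0]],[1,[0,-0.01,0.08],[0,0,0]],[1,[0,-0.01,0.12],[0,0,0]],[1,[0,-0.01,0.12],[0,0,0]]]'
python3 -m inch '[[0.3,[0,0,0],[0,0,0]],[0,[0,0,0],[0,0,0]],[0,[0,0.02,0],[0,0,0]],[0,[0,0.02,0],[0,0,0]],[0,[0,0.02,-0.2],[0,0,0]],[0,[0,0.02,-0.5],[0,0,0]],[1,[0,0.02,-0.8],[0,0,0]],[1,[0,0.02,-0.8],[0,0,0]],[1,[0,0.02,-0.8],[0,0,0]],[1,[0,0.02,-0.8],[0,0,0]]]'
python3 - <<'E'
from h import *
go([.570,.012,.160],JY+np.pi/2)
E
```

```text
t: 64.35
tcp_pos: [0.5664, 0.0071, 0.1276]
tool_rot: [0.711, 0.704, -0.002, -0.002]
force: [-10.5, -3.3, 4.6]
finger_gap: 0.169
t: 65.35
tcp_pos: [0.5705, 0.0077, 0.2053]
tool_rot: [0.711, 0.703, -0.001, -0.001]
force: [-0.1, -0.0, -0.6]
finger_gap: -0.002
t 65.3 tcp [0.5705 0.0077 0.2053] F [-0.1 -0.  -0.6] gap -0.002 q [-0.18  0.49  1.6   0.    1.06 -0.17]
shift [ 0.043 -0.005  0.453] turn [-0.0003 -0.0001 -0.0001]
```

```bash

python3 -m inch '[[1,[0.02,0,0.2],[0,0,0]],[1,[0.02,0,0.4],[0,0,0]],[1,[0.02,0,0.5],[0,0,0]],[1,[0.02,0,0.56],[0,0,0]],[1,[0.02,0,0.59],[0,0,0]],[1,[0.02,0,0.6],[0,0,0]],[1,[0.02,0,0.6],[0,0,0]]]' | sed -n '1,2p;4p'
python3 -m inch '[[1,[0,0,0.01],[0,0,0]],[1,[0,0,0.02],[0,0,0]],[1,[0,0,0.02],[0,0,0]]]' | sed -n '1,2p;4p'
```

```text
t: 66.05
tcp_pos: [0.5716, 0.0094, 0.1467]
force: [0.8, -0.5, 0.6]
t: 66.35
tcp_pos: [0.5719, 0.0094, 0.1459]
force: [-0.6, 0.0, 6.9]
```

```bash

python3 -m inch '[[1,[0,0,0.01],[0,0,0]],[1,[0,0,0.015],[0,0,0]],[1,[0,0,0.015],[0,0,0]]]' | sed -n '1,2p;4p'
python3 -m inch '[[1,[0,0,-0.2],[0,0,0]],[1,[0,0,-0.5],[0,0,0]],[1,[0,0,-1],[0,0,0]],[1,[0,0,-1],[0,0,0]]]' | sed -n '1,2p;4p'
python3 -m inch '[[1,[-0.3,-0.2,0],[0,0,0]],[1,[-0.6,-0.4,0],[0,0,0]],[1,[-1,-0.6,0],[0,0,0]],[1,[-1,-0.6,0],[0,0,0]]]' | sed -n '1,2p;4p'
python3 -m inch '[[1,[-0.3,0,0],[0,0,0]],[1,[-0.6,0,0],[0,0,0]],[1,[-1,0,0],[0,0,0]],[1,[-1,0,0],[0,0,0]],[1,[-1,0,0],[0,0,0]],[1,[-1,0,0],[0,0,0]]]' | sed -n '1,2p;4p'
python3 - <<'E'
from h import *
p,d=snapshot("scene"); cv2.imwrite("pics/s32.png",p); S=cloud("scene",d)
t,dt=snapshot("top"); C=cloud("top",dt); cv2.imwrite("pics/t32j.png",cv2.resize(t[180:320,190:350],None,fx=5,fy=5)[:600])
Rz=R.from_euler("z",JY).as_matrix()
for nm,X in(("top",C),("scene",S)):
    q=(X.reshape(-1,3)-[*JO,0])@Rz
    b=q[(abs(q[:,0]+.007)<.02)&(q[:,2]>.11)&(q[:,2]<.2)&(abs(q[:,1]+.182)<.02)]; print(nm,"sleeve n",len(b),"x",np.round(np.median(b[:,0]),4),"top z",np.round(np.percentile(b[:,2],[50,90]),4))
    for k,yy,rr,zz in(("m",-.095,.01675,.1132),("l",0,.02415,.1058),("s",.095,.01335,.1167)):
        w=q[(abs(q[:,1]-yy)<.035)&(q[:,2]>zz+.004)&(q[:,2]<.14)&(q[:,0]>-.1)&(q[:,0]<.1)]
        for e in(w[(w[:,0]<-.055)],w[(w[:,0]>.055)]):
            if len(e): print(" ",k,"dz",round(np.percentile(e[:,2],90)-rr-zz,4),"dy",round((e[:,1].max()+e[:,1].min())/2-yy,4),"x",np.round([e[:,0].min(),e[:,0].max()],3))
print("tape",proj("top",[.7665,-.1059,.062]));ims=[cv2.imread("pics/t23.png"),cv2.imread("pics/t29.png"),t]
cv2.imwrite("pics/cmp4.png",np.hstack([cv2.resize(x[205:275,215:250],None,fx=7,fy=7,interpolation=cv2.INTER_CUBIC) for x in ims]))
cv2.imwrite("pics/t32.png",t)
E
```

```text
t: 66.65
tcp_pos: [0.572, 0.0094, 0.1457]
force: [-3.3, 0.2, 12.8]
t: 67.05
tcp_pos: [0.5758, 0.0089, 0.2499]
force: [0.9, -1.3, 1.0]
t: 67.45
tcp_pos: [0.5081, -0.0934, 0.2428]
force: [0.0, 0.2, -0.2]
t: 68.05
tcp_pos: [0.5089, -0.1887, 0.2425]
force: [-0.8, 0.5, -0.2]
top sleeve n 81 x -0.0086 top z [0.1429 0.1484]
  m dz 0.0018 dy 0.001 x [-0.079 -0.055]
  m dz 0.0025 dy 0.0011 x [0.057 0.079]
  l dz 0.0031 dy 0.0009 x [-0.078 -0.057]
  l dz 0.0023 dy -0.0003 x [0.055 0.081]
  s dz 0.0026 dy -0.0 x [-0.079 -0.056]
  s dz 0.003 dy 0.0 x [0.056 0.078]
scene sleeve n 96 x -0.0022 top z [0.1438 0.1474]
  m dz 0.001 dy -0.003 x [-0.082 -0.055]
  m dz 0.001 dy -0.0012 x [0.055 0.082]
  l dz 0.0015 dy -0.0056 x [-0.08  -0.055]
  l dz 0.0007 dy -0.0015 x [0.055 0.084]
  s dz 0.0014 dy -0.0026 x [-0.08  -0.055]
  s dz 0.0016 dy -0.0008 x [0.056 0.081]
tape [[367.00683421 180.00119257]]
```

View pics/cmp4.png

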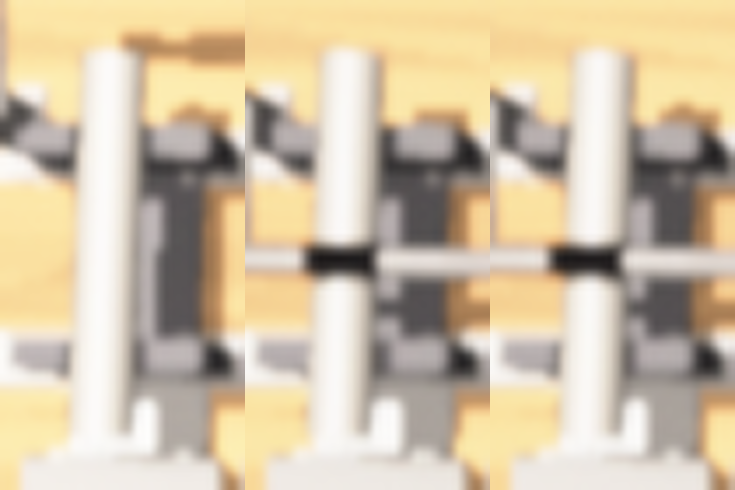

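View pics/s32.png

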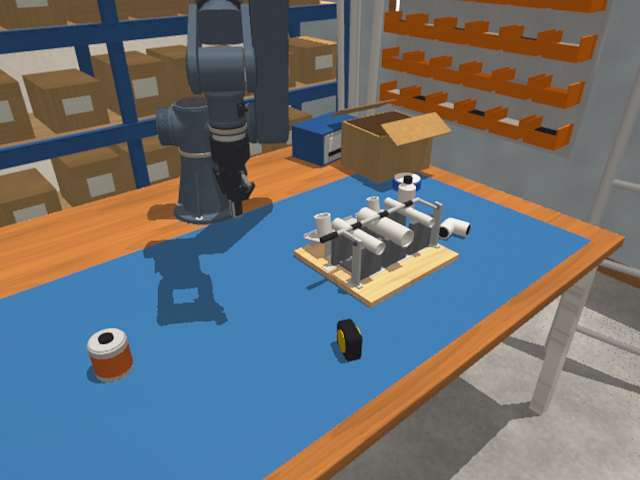

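View pics/t32.png

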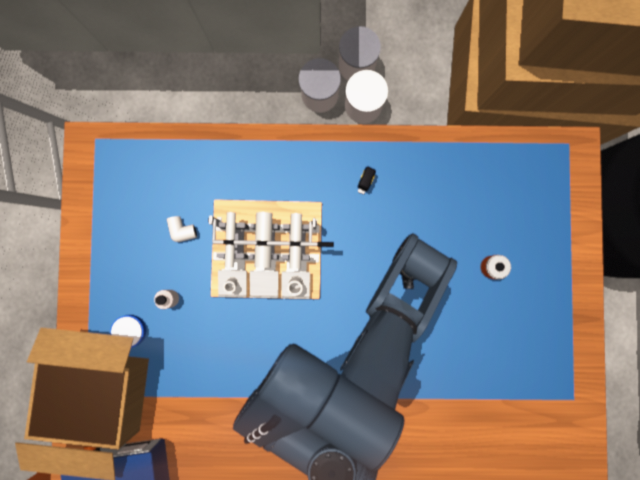

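All the parts are in place, the bar is down, the bystanders have not moved and the robot is clear. Hand in.

```bash
python3 -c "
from station import *
print(sign_off())"
```

```text
the job is handed in; nothing more can be done
None
```

The jig is set up and handed in at about 68 s, with the robot clear of everything. All three pipes lie in their own saddles with the bar fully down. The two couplings that were there (small and medium; no large one was found) stand on their ledges.

Last checks:
- **Pipes:** the top view puts all three within about 1 mm across and 3 mm in height of their seats, and centred end to end.
- **Scene view disagreement:** it gave sideways offsets of up to 5.6 mm, worst on the large pipe. I took this as the camera seeing only one side of the pipes, since the top view showed nothing similar.
- **Couplings:** both were within about 6 mm of the ledge middles. I measured this before lifting and re-closing the bar (below); the final pictures show them still standing there.
- **Bar:** it was pressed onto its stop with 13 N, at the height that means fully down.
- **Bystanders:** the tin, bottle, tape measure and elbow look unmoved in the last pictures.

**One repair:** after the bar first came down, the small pipe sat about 2.5 mm to one side and 2–3 mm high. That was in tolerance, but it seemed pinned on one notch flank. I lifted the bar about 11 mm by its sleeve, the pipe dropped back into the notches, and I pressed the bar down again. What moved the pipe is not known.

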